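Charge the ball magazine

TASK

First put every hand tool that lies on the ball magazine's cover into the wooden tool tray, and only then swing the cover right aside on its pivot screw. Empty every pan that holds bearing balls into the filling port, bringing the lip down to within about 3 cm of the port before tipping and never touching the balls with the gripper; then stand all pans upright on the bench and swing the cover shut over the port again. Leave the steel ring, grease jar and collet holder where they are; a tool may get knocked aside, and in the end each must be in the tray.

Things in the scene. Friction and masses are not known exactly. Their poses are not given: they have to be found in the camera images.
- magazine: the ball magazine: a grey cast box fixed to the bench, 240 x 180 mm and 90 mm high, hollow, with a flat aluminium deck on top (at height 90 mm) that has one round filling port, 108 mm across. Origin at bench level right under the port centre; z up; the box reaches from x = -110 to +130 mm and y = -90 to +90 mm
- port (a point): centre of the round filling port, at deck height (90 mm above the bench); axes as the magazine's
- cover (a joint): angle (rad) of the flat steel cover: disc, 128 mm across, 6 mm thick, top 97 mm above the bench, swivelling level about one pivot screw. 0 = shut (stop, disc concentric with port); grows as it swings clockwise seen from above, taking the knob from the magazine's -x end round to its +y side; stop at 1.9. Port wholly clear above 1.36. Stays where left; turns with about 1.5 N at the knob
- cover_knob (a point): top centre of the upright black round knob on the cover's ear: 24 mm diameter, 40 mm tall, from 97 to 137 mm above the bench; 180 mm from the pivot screw, moves with the cover
- pivot (a point): the pivot screw of the cover, at the height of the cover's top face, 95 mm from the port centre towards the magazine's +x; its axis is vertical; the screw head stands 6 mm above the cover
- tool_tray: shallow light wooden tray for hand tools, fixed to the bench: 250 mm (its x) x 140 mm (its y), wall 6 mm thick and 22 mm high, floor 6 mm thick. Origin at bench level under its centre
- file: flat file on its flat underside: wooden handle 22 mm wide, 20 mm high from x = -85 to +15 mm, dark steel blade 22 mm wide, 7 mm thick on to x = +110 mm. Origin on the underside, 15 mm inside the blade end of the handle, near the centre of mass: grip there across the 22 mm; x along the tool. 0.12 kg. Starts on the cover; may be absent
- scraper: scraper on its flat underside: dark wooden handle 18 mm wide, 20 mm high from x = -75 to +15 mm, brass ferrule 20 mm wide at its end, steel blade 11 mm wide, 8 mm thick on to x = +80 mm. Origin on the underside, 15 mm inside the blade end of the handle, near the centre of mass: grip there across the handle; x along the tool. 0.10 kg. Starts on the cover; may be absent
- pan1: pouring pan 1 of 3 alike, 0.25 kg, holding 2, 1 or 0 balls: aluminium, 146 mm long (x), 65 wide, walls 38 high, back at x = -71, 4 mm floor, from x = +25 a 22 degree ramp up to the lip. Flat black handle bar over the origin: 12 mm thick (x), 72 long (y), z = 74 to 96, 56 free between its uprights. Origin: centre of underside, z up. Balls start to run out nose down 22 degrees, all are out at 40 to 45
- pan1_lip (a point): middle of the pouring lip of pan 1, 75 mm ahead (+x) of the pan's origin and 24 mm above its underside
- pan2: pouring pan 2 of 3 alike, 0.25 kg, holding 2, 1 or 0 balls: aluminium, 146 mm long (x), 65 wide, walls 38 high, back at x = -71, 4 mm floor, from x = +25 a 22 degree ramp up to the lip. Flat black handle bar over the origin: 12 mm thick (x), 72 long (y), z = 74 to 96, 56 free between its uprights. Origin: centre of underside, z up. Balls start to run out nose down 22 degrees, all are out at 40 to 45
- pan2_lip (a point): middle of the pouring lip of pan 2, 75 mm ahead (+x) of the pan's origin and 24 mm above its underside
- pan3: pouring pan 3 of 3 alike, 0.25 kg, holding 2, 1 or 0 balls: aluminium, 146 mm long (x), 65 wide, walls 38 high, back at x = -71, 4 mm floor, from x = +25 a 22 degree ramp up to the lip. Flat black handle bar over the origin: 12 mm thick (x), 72 long (y), z = 74 to 96, 56 free between its uprights. Origin: centre of underside, z up. Balls start to run out nose down 22 degrees, all are out at 40 to 45
- pan3_lip (a point): middle of the pouring lip of pan 3, 75 mm ahead (+x) of the pan's origin and 24 mm above its underside
- ball1_center (a point): centre of a bearing ball, 28 mm diameter, 90 g, that starts in pan 1. May be absent
- ball2_center (a point): centre of a bearing ball, 28 mm diameter, 90 g, that starts in pan 1. May be absent
- ball3_center (a point): centre of a bearing ball, 28 mm diameter, 90 g, that starts in pan 2. May be absent
- ball4_center (a point): centre of a bearing ball, 28 mm diameter, 90 g, that starts in pan 2. May be absent
- ball5_center (a point): centre of a bearing ball, 28 mm diameter, 90 g, that starts in pan 3. May be absent
- ball6_center (a point): centre of a bearing ball, 28 mm diameter, 90 g, that starts in pan 3. May be absent
- steel_ring: turned steel ring, bystander, 104 mm outside diameter, 42 mm high, standing flat on the bench; origin centre of its underside
- grease_jar: grease jar with a yellow cap, bystander, 64 mm diameter, 75 mm high; origin centre of its underside
- collet_holder: tapered steel collet holder lying on the bench beyond the magazine, bystander, about 140 mm long, 44 mm thick; origin on the bench below it
There are look-alikes about, which are no part of the job. What is shaped like the file but blue is not meant.

How it is judged:
By the outcome, as a careful person would: the job done as asked, in the order asked, and still so for the second after the job is handed in, with the robot touching nothing.
Of file, scraper only 1 to 2 are there at a start; the rules pass over those that are not, and their reading is None.
Of ball1, ball2, ball3, ball4, ball5, ball6 only 3 to 6 are there at a start; the rules pass over those that are not, and their reading is None.
At some moment in a run one of file, scraper may be knocked a few centimetres aside while the robot is not near it.
It also fails if it takes over 210 s, if anything falls off the work surface, if the arm or the gripper's body presses on something with over 40 N, if the wrist force passes 120 N, or if a joint passes its speed limit or range.

ROBOT

A 6-joint arm with a two-finger parallel gripper is mounted at the origin on the work surface. World frame = base frame: x ahead of the robot, y to its left, z up, the work surface at z = 0. Lengths are in m, angles in degrees, forces in N, time in s.
With the tool pointing down it reaches from about 0.375 to 0.925 m from the base axis. Payload 5.7 kg.
Tool frame: the origin (TCP) lies at the very end of the fingers, on their centre line; the grasp point (between the pads) lies 19 mm behind it (grasp_offset is the distance from the TCP to the grasp point, in m); z points along the fingers, y is the line along which they close (so a half turn about z gives the same grasp; the last joint's range is limited). The gripper opens to 85 mm and grips with 20 to 120 N. Pads are 22 mm wide; open, the fingers measure 114 mm over their backs; the gripper's body (76 mm by 85 mm) begins 54 mm behind the grasp point. The pads swing forward as they close: fully open they stand 13 mm farther back than shut.
Start: joints at [70.583, 20.558, 86.54, -0, 72.909, -6.595], TCP at [0.133, 0.585, 0.231] pointing down, gripper open.
Joint ranges: [-170.27, 170.27], [-57.76, 135], [12.27, 136.19], [-55.21, 235.2], [11.17, 155.16], [-170.74, 170.74]. Speed limits (degrees/s): [136.94, 136.94, 180, 180, 180, 180].

INTERFACE

Orientations are given as [roll, pitch, yaw] about the fixed x, y, z axes, in that order (R = Rz(yaw) Ry(pitch) Rx(roll)).
In Python, from bench import * gives the robot as it stands.
- The arm moves only by the tool jog_arm, never from a script. Its arguments are lists of equal length, an entry for each row: "travel": the shift along the tool's x, y, z in mm, a list of three; "turn": the turn, a rotation vector about the tool's x, y, z in degrees, a list of three; "hand": the opening in per cent of the stroke, from 0 (shut) to 100 (fully open). In form: {"travel": [[x, y, z], ...], "turn": [[wx, wy, wz], ...], "hand": [hand, ...]}. A call has 1 to 12 rows; each row is the pose to reach, as a shift and turn from the pose commanded when the call began, along the tool's axes at that moment; what a row does not reach only later rows make up. A row lasts 1/12 s, in which the tool goes at most 41.7 mm and 7.16 degrees, less where a joint would pass 70% of its speed; a pose out of reach is approached as far as the arm can. A call with a gripper value outside its range is refused whole. The fingers move at their own pace and stop on an object; "newtons" is the grip in N (left out, the last holds). Time passes only in rows, so rows that repeat a pose let the fingers close. It gives the time, the measured TCP pose, the force, the opening and the grip force at its end, in the units of the state.
- get_state(): the state, without advancing time (a new reading comes with each control period).
- camera(name): name is "side" or "top"; returns a dict with "color" (384x512x3 uint8, blue, green, red), "depth" (384x512 float32, m along the optical axis (not along the pixel's ray), 0 where there is no reading), "intrinsics" (3x3 intrinsics, pixels), "pose" (4x4, takes a point from camera to world coordinates). Camera axes: x right, y down, z forward; pixel columns grow to the right and rows downward; lengths in m; the calibration is good to about 2 mm. A picture is of the moment at which its call begins.
- finish_job(): hands the job in; it is judged then, once.
The state is a dict: "time": time; "q": joint angles; "joint_vel": joint speeds; "effort": joint torques, N m; "tcp_pos": TCP position; "orientation": TCP orientation; "ft_force": force on the tool from outside, world axes, zero at the start; "torque": the same for the moment, N m; "finger_gap": opening from 0.0 (shut) to 1.0 (fully open); "grasp_force": force on a finger pad.
Only numpy, scipy, OpenCV 4.12 (cv2) and the standard library are available. Lean on these libraries where they do the work, as an engineer would, in place of code of your own. Each camera call takes 0.05 s, during which the arm holds its last target. There are 200 camera calls.

## Working session

There is one attempt and no reset: what is moved stays moved. The work goes in short steps, Python scripts to look and compute and a tool call to move; the robot and the scene stay as the last step left them, time stands still between calls to the robot, and variables do not carry over. Pictures are saved under pics/ and viewed, at most 14 in all, crops included, and the job is handed in when it is done.

Besides the shell and the picture viewer there is one more tool, called after "Request:" by a JSON object that holds its "fn" and its "kwargs", one argument or row to a line. jog_arm: Moves the arm, as the interface text tells. Its arguments: {"type":"object","properties":{"travel":{"type":"array"},"turn":{"type":"array"},"hand":{"type":"array"},"newtons":{"type":"number"}},"required":["travel","turn","hand"]}

```bash
ls; mkdir -p pics
cat > h.py <<'E'
from bench import *
import numpy as np, cv2
from scipy.spatial.transform import Rotation as R
def snap(n,f=None):
    c=camera(n)
    if f: cv2.imwrite('pics/'+f,c['color'])
    return c
def pts(c):
    K=c['intrinsics'];T=c['pose'];d=c['depth'];h,w=d.shape
    u,v=np.meshgrid(np.arange(w),np.arange(h))
    P=np.stack([(u-K[0,2])/K[0,0]*d,(v-K[1,2])/K[1,1]*d,d],-1)
    return P@T[:3,:3].T+T[:3,3]
def ray(c,u,v,z):
    K=c['intrinsics'];T=c['pose']
    r=T[:3,:3]@np.array([(u-K[0,2])/K[0,0],(v-K[1,2])/K[1,1],1]);o=T[:3,3]
    return o+r*(z-o[2])/r[2]
E
python3 - <<'E'
from h import *
s=get_state();print(s)
for n in('top','side'):
    c=snap(n,n+'0.png');print(n,c['intrinsics'],c['pose'].round(3))
    np.savez(n+'0.npz',**c)
E
```

```text
pics
{'time': 0.0, 'q': array([ 7.05820749e+01,  2.05986629e+01,  8.66014949e+01,  6.88180686e-04,
        7.29102975e+01, -6.59517324e+00]), 'joint_vel': array([ 0.01291366, -0.00928902,  0.14205465,  0.04998958, -0.01794277,
        0.03502763]), 'effort': array([-1.98630521e-03, -5.27612042e+01, -2.78620255e+01, -4.51957048e-04,
        1.33165295e-02, -1.35816913e-05]), 'tcp_pos': array([0.13292899, 0.58435394, 0.2304294 ]), 'orientation': array([-1.79890351e+02, -1.33392196e-02,  1.67177033e+02]), 'ft_force': array([-0.51401998, -0.6225675 ,  0.73616718]), 'torque': array([0.04609039, 0.0636976 , 0.09087072]), 'grasp_force': 0.0, 'finger_gap': 1.0029108134127342}
top [[459.3843653    0.         256.59459425]
 [  0.         459.3843653  189.30538432]
 [  0.           0.           1.        ]] [[ 0.019 -0.985  0.169  0.326]
 [-1.    -0.019  0.    -0.067]
 [ 0.003 -0.169 -0.986  1.236]
 [ 0.     0.     0.     1.   ]]
side [[369.46412838   0.         255.96658441]
 [  0.         369.46412838 189.96738501]
 [  0.           0.           1.        ]] [[-0.974 -0.103  0.203  0.323]
 [-0.228  0.463 -0.856  0.81 ]
 [-0.006 -0.88  -0.475  0.607]
 [ 0.     0.     0.     1.   ]]
```

```bash
python3 -c "
import cv2
for n in('top','side'):
    cv2.imwrite('pics/'+n+'0b.png',cv2.resize(cv2.imread('pics/'+n+'0.png'),(800,600),interpolation=cv2.INTER_CUBIC))"
```

```text
(no output)
```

View pics/top0b.png

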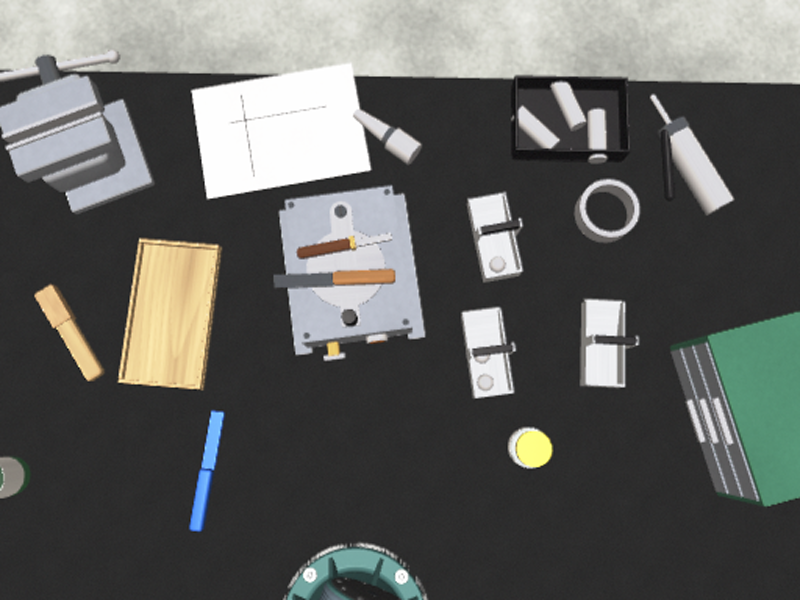

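View pics/side0b.png

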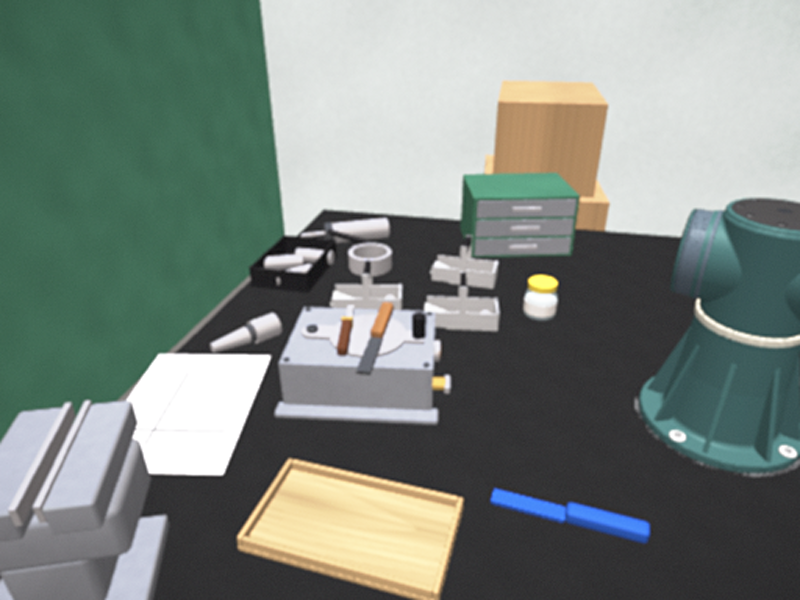

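The top view shows the magazine at (350,275), with the scraper at (345,247) and the file at (335,279) on its cover. The tray is at (170,313). The pans are at (495,235) with 1 ball, (487,352) with 2 balls, and (604,342), which looks empty. The side view shows the pan handles and the black knob at (419,323).

Run:
```python
from h import *
t=dict(np.load('top0.npz')); s=dict(np.load('side0.npz'))
a=t['color'][115:260,285:425]; b=t['color'][115:235,170:285]
cv2.imwrite('pics/crop1.png',np.hstack([cv2.resize(a,(400,414),interpolation=cv2.INTER_CUBIC),cv2.resize(b,(397,414),interpolation=cv2.INTER_CUBIC)]))
P=pts(t)
def rect(m,name):
    q=P[m][:,:2].astype(np.float32)*1000
    r=cv2.minAreaRect(q);print(name,len(q),np.round(r[0],1),np.round(r[1],1),round(r[2],1), np.round(cv2.boxPoints(r)).tolist())
z=P[...,2];col=t['color'].astype(int);B,G,Rr=col[...,0],col[...,1],col[...,2]
x,y=P[...,0],P[...,1]
hsv=cv2.cvtColor(t['color'],cv2.COLOR_BGR2HSV)
v,u=np.mgrid[:384,:512]
mag=(u>170)&(u<280)&(v>110)&(v<240)
rect(mag&(z>.085)&(z<.0935),'deck')
tray=(u<150)&(u>70)&(v>145)&(v<255)&(hsv[...,0]<30)&(hsv[...,1]>60)
rect(tray&(z>.015)&(z<.03),'traytop');rect(tray&(z>.002)&(z<.03),'trayall')
big=mag&(z>.1005)
rect(mag&(hsv[...,2]<70)&(z>.12),'knob'); print(P[mag&(hsv[...,2]<70)&(z>.12)].mean(0))
n,l,st,cc=cv2.connectedComponentsWithStats((mag&(z>.101)).astype(np.uint8))
for i in range(1,n):
    if st[i,4]>15: print(st[i],P[l==i].mean(0).round(4),P[l==i][:,2].max()); rect(l==i,'tool')
for nm,(u0,u1,v0,v1) in dict(A=(295,338,118,185),B=(290,335,190,260),C=(365,412,185,252)).items():
    m=(u>u0)&(u<u1)&(v>v0)&(v<v1)
    rect(m&(z>.07),nm+'bar'); rect(m&(z>.028)&(z<.045),nm+'rim'); rect(m&(z>.003)&(z<.045)&(hsv[...,2]>90),nm+'all')
    print(np.percentile(z[m&(z>.065)],[5,50,95]))
```

```text
deck 3736 [576.9  22.5] [241.4 180. ] 9.1 [[443.0, 92.0], [472.0, -86.0], [710.0, -47.0], [682.0, 130.0]]
traytop 714 [498.7 330.1] [141.9 250.1] 86.4 [[369.0, 267.0], [619.0, 251.0], [628.0, 393.0], [378.0, 409.0]]
trayall 4655 [502.  333.4] [149.1 256.5] 86.5 [[369.0, 267.0], [625.0, 251.0], [635.0, 400.0], [379.0, 416.0]]
knob 33 [401.8 -24.1] [174.3  17.1] 24.1 [[319.0, -52.0], [326.0, -67.0], [485.0, 4.0], [478.0, 19.0]]
[ 0.38018671 -0.04019147  0.83471806]
[214 131   8   9  43] [0.6522 0.0331 0.1298] 1.236373629874013
tool 43 [496.1 -10.2] [358.8  19.2] 15.5 [[321.0, -49.0], [326.0, -67.0], [672.0, 29.0], [666.0, 47.0]]
[190 149  61  17 398] [0.5993 0.0354 0.112 ] 0.1228220168314349
tool 398 [602.5  26.6] [ 20.9 153.6] 11.5 [[577.0, 100.0], [608.0, -51.0], [628.0, -47.0], [597.0, 104.0]]
[175 172  78  14 664] [0.5451 0.0365 0.1135] 1.236373629874013
tool 664 [439.5  35.7] [238.3 193.7] 3.1 [[315.0, 126.0], [326.0, -67.0], [564.0, -54.0], [553.0, 139.0]]
[218 197  11  12  97] [0.4775 0.0117 0.1542] 1.236373629874013
tool 97 [409.5 -18. ] [192.7  26. ] 22.9 [[316.0, -43.0], [326
[... 456 characters left out ...]
 [[326.0, -67.0], [440.0, -253.0], [473.0, -233.0], [359.0, -47.0]]
Brim 247 [ 437.6 -211.6] [140.8  68.8] 8.3 [[363.0, -188.0], [373.0, -256.0], [512.0, -236.0], [502.0, -167.0]]
Ball 1119 [ 442.8 -214.3] [150.7  75.6] 8.5 [[363.0, -188.0], [374.0, -263.0], [523.0, -241.0], [512.0, -166.0]]
[0.08097492 0.09508393 1.23637363]
Cbar 189 [ 406.6 -252.6] [ 37.4 402.4] 18.2 [[326.0, -67.0], [452.0, -450.0], [487.0, -438.0], [361.0, -56.0]]
Crim 265 [ 459.  -408.2] [ 70.  143.9] 88.2 [[386.0, -441.0], [530.0, -445.0], [532.0, -375.0], [388.0, -371.0]]
Call 1208 [ 460.5 -424.8] [103.  147.9] 87.5 [[384.0, -473.0], [532.0, -479.0], [537.0, -377.0], [389.0, -370.0]]
[0.0761882  0.09491114 1.23637363]
```

View pics/crop1.png

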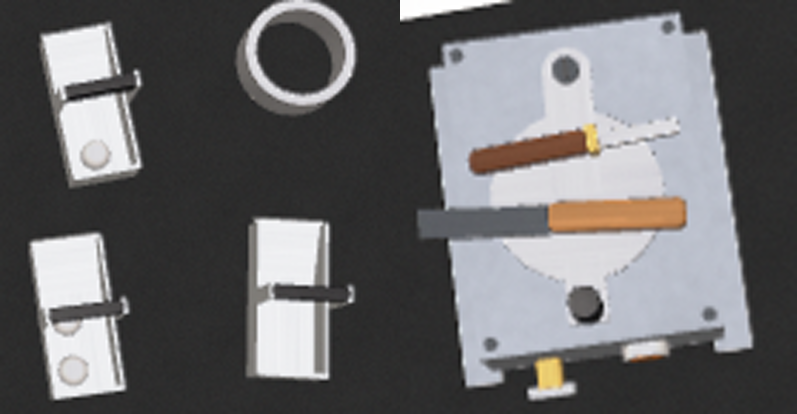

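The crop shows two balls in the near pan, one in the far pan and none in the right-hand pan. The file's handle points right, with its blade overhanging to the left; the scraper's blade points right.

Run:
```python
from h import *
t=dict(np.load('top0.npz'))
P=pts(t);z=P[...,2]; ok=(t['depth']>.3)
hsv=cv2.cvtColor(t['color'],cv2.COLOR_BGR2HSV)
v,u=np.mgrid[:384,:512]
def rect(m,name):
    q=P[m&ok][:,:2].astype(np.float32)*1000
    r=cv2.minAreaRect(q);print(name,len(q),np.round(r[0],1),np.round(r[1],1),np.round(cv2.boxPoints(r)).tolist(),'mean',P[m&ok].mean(0).round(4))
mag=(u>170)&(u<280)&(v>110)&(v<240)
rect(mag&(z>.13)&(v>190),'knob'); rect(mag&(v<145)&(z>.1005)&(hsv[...,2]<130),'screw')
hand=(hsv[...,0]<25)&(hsv[...,1]>90)&mag&(z>.105)
rect(hand&(v>166),'filehandle');rect(hand&(v<167),'scraperhandle')
rect(mag&(v>166)&(v<190)&(u<222)&(z>.0985)&(hsv[...,2]<110),'fileblade')
rect(mag&(v<160)&(v>145)&(u>226)&(z>.1005),'scraperblade')
for nm,(u0,u1,v0,v1) in dict(A=(295,338,118,185),B=(290,335,190,260),C=(365,412,185,252)).items():
    m=(u>u0)&(u<u1)&(v>v0)&(v<v1)&ok
    b=m&(z>.088)&(z<.1);rect(b,nm+'bar')
    c=P[b].mean(0)[:2]*1000; a={'A':9,'B':8.5,'C':-2}[nm]
    q=P[b][:,:2];w=np.linalg.svd(q-q.mean(0))[2][0];print('baryaw',np.degrees(np.arctan2(w[1],w[0])))
    d=np.array([np.cos(np.radians(a)),np.sin(np.radians(a))]);n=np.array([-d[1],d[0]])
    Q=P[m];X=(Q[:,:2]*1000-c);lx=X@d;ly=X@n
    print([(int(k),round(float(np.median(Q[(abs(lx-k)<4)&(abs(ly)<20),2]))*1000,1)) for k in range(-76,82,8) if ((abs(lx-k)<4)&(abs(ly)<20)).any()])
```

```text
knob 78 [481.3  13.8] [21.7 22.2] [[466.0, 14.0], [481.0, -2.0], [497.0, 14.0], [481.0, 29.0]] mean [0.4812 0.014  0.1362]
screw 38 [659.5  35.5] [17.1 16.1] [[648.0, 36.0], [659.0, 24.0], [671.0, 35.0], [661.0, 47.0]] mean [0.6591 0.0353 0.1035]
filehandle 328 [549.4  -6.5] [21.5 97.5] [[536.0, 41.0], [542.0, -56.0], [563.0, -54.0], [557.0, 43.0]] mean [ 0.5486 -0.0065  0.1158]
scraperhandle 236 [595.7  55.5] [20.9 92. ] [[575.0, 98.0], [596.0, 8.0], [616.0, 13.0], [596.0, 103.0]] mean [0.5954 0.0544 0.1157]
fileblade 299 [543.1  90.4] [21.8 96.5] [[529.0, 138.0], [536.0, 41.0], [557.0, 43.0], [550.0, 139.0]] mean [0.5433 0.0926 0.1036]
scraperblade 115 [612.  -19.5] [30.8 58.5] [[595.0, 9.0], [598.0, -49.0], [629.0, -48.0], [626.0, 10.0]] mean [ 0.6121 -0.0175  0.1046]
Abar 141 [ 641.2 -225.7] [14.4 71.8] [[627.0, -192.0], [641.0, -262.0], [656.0, -259.0], [641.0, -189.0]] mean [ 0.6405 -0.2265  0.0952]
baryaw -78.159684558099
[(-76, -0.8), (-68, 27.6), (-60, 12.9), (-52, 23.3), (-44, 27.0), (-36, 7.2), (-28, 4.0), (-20, 3.5), (-12, 4.6), (-4, 82.8), (4, 8.7), (12, 4.0), (28, 6.3),
[... 162 characters left out ...]
439.0, -176.0]] mean [ 0.4381 -0.2126  0.0951]
baryaw 98.52396222780669
[(-76, -0.5), (-68, 33.7), (-60, 4.8), (-52, 24.8), (-44, 26.4), (-36, 5.8), (-28, 3.8), (-20, 3.3), (-12, 5.6), (-4, 84.8), (4, 96.0), (12, 4.0), (20, 3.7), (28, 4.4), (36, 7.1), (44, 10.7), (52, 14.4), (60, 17.7), (68, 20.7), (76, 22.9)]
Cbar 145 [ 458.3 -409.6] [73.  13.2] [[451.0, -446.0], [464.0, -446.0], [465.0, -373.0], [452.0, -373.0]] mean [ 0.4578 -0.4086  0.0952]
baryaw -91.65582860390658
[(-76, 0.0), (-68, 34.7), (-60, 4.6), (-52, 4.6), (-44, 3.0), (-36, 3.2), (-28, 4.3), (-20, 4.4), (-12, 3.9), (-4, 79.1), (4, 94.5), (20, 4.2), (28, 5.1), (36, 8.3), (44, 11.1), (52, 14.3), (60, 17.9), (68, 21.3), (76, 23.3)]
```

```bash
cat >> h.py <<'E'
def go(*targets, base=None):
    """each target: (x,y,z mm, yaw deg[, tilt deg]) -> travel, turn relative to the measured pose; tilt leans nose-down about the tool x"""
    s=get_state(); p=s['tcp_pos']*1000; R0=R.from_euler('xyz',s['orientation'],degrees=True)
    if base is not None: p=np.array(base[:3],float); R0=down(base[3])
    print('t',round(s['time'],2),'at',p.round(1),s['orientation'].round(1),'gap',round(s['finger_gap']*85,1),'q',s['q'].round(0))
    T=[];W=[]
    for t in targets:
        R1=down(t[3],t[4] if len(t)>4 else 0)
        T.append(R0.inv().apply(np.array(t[:3])-p).round(0).astype(int).tolist()); W.append((R0.inv()*R1).as_rotvec(degrees=True).round(1).tolist())
    print('travel',T,'\nturn',W)
def down(yaw,tilt=0): return R.from_euler('xyz',[180,0,yaw],degrees=True)*R.from_euler('x',tilt,degrees=True)
E
python3 -c "
from h import *
go((547,27,200,93.7))
go((547,27,140,93.7))
go((547,27,140,93.7),base=(547,27,200,93.7))"
```

```text
t 0.1 at [132.9 584.5 230.5] [-179.9   -0.   167.2] gap 85.0 q [71. 21. 87.  0. 73. -7.]
travel [[-527, -452, 31]] 
turn [[-0.1, 0.1, 73.5]]
t 0.1 at [132.9 584.5 230.5] [-179.9   -0.   167.2] gap 85.0 q [71. 21. 87.  0. 73. -7.]
travel [[-527, -452, 91]] 
turn [[-0.1, 0.1, 73.5]]
t 0.1 at [547.  27. 200.] [-179.9   -0.   167.2] gap 85.0 q [71. 21. 87.  0. 73. -7.]
travel [[0, 0, 60]] 
turn [[0.0, 0.0, 0.0]]
```

Request:
{"fn": "jog_arm", "kwargs": {
  "travel": [
    [-527, -452, 31],
    [-527, -452, 31],
    [-527, -452, 31],
    [-527, -452, 31],
    [-527, -452, 31],
    [-527, -452, 31],
    [-527, -452, 31],
    [-527, -452, 31],
    [-527, -452, 31],
    [-527, -452, 31],
    [-527, -452, 31],
    [-527, -452, 31]
  ],
  "turn": [
    [0, 0, 73.5],
    [0, 0, 73.5],
    [0, 0, 73.5],
    [0, 0, 73.5],
    [0, 0, 73.5],
    [0, 0, 73.5],
    [0, 0, 73.5],
    [0, 0, 73.5],
    [0, 0, 73.5],
    [0, 0, 73.5],
    [0, 0, 73.5],
    [0, 0, 73.5]
  ],
  "hand": [45, 45, 45, 45, 45, 45, 45, 45, 45, 45, 45, 45],
  "newtons": 40
}}

```text
time: 1.1
tcp_pos: [0.4313, 0.1818, 0.2088]
orientation: [-180.0, 0.0, 93.6]
ft_force: [1.7, 0.4, -0.8]
finger_gap: 0.45
grasp_force: 0.0
```

```bash
python3 -c "
from h import *
go((547,27,200,93.7))"
```

```text
t 1.1 at [431.3 181.8 208.8] [-180.     0.    93.6] gap 38.2 q [ 14.  11. 104.   0.  65.  11.]
travel [[-162, 106, 9]] 
turn [[-0.0, 0.0, -0.1]]
```

Request:
{"fn": "jog_arm", "kwargs": {
  "travel": [
    [-162, 106, 9],
    [-162, 106, 9],
    [-162, 106, 9],
    [-162, 106, 9],
    [-162, 106, 9],
    [-162, 106, 9],
    [-162, 106, 9],
    [-162, 106, 9]
  ],
  "turn": [
    [0, 0, 0],
    [0, 0, 0],
    [0, 0, 0],
    [0, 0, 0],
    [0, 0, 0],
    [0, 0, 0],
    [0, 0, 0],
    [0, 0, 0]
  ],
  "hand": [45, 45, 45, 45, 45, 45, 45, 45]
}}

```text
time: 1.77
tcp_pos: [0.5458, 0.0293, 0.1995]
orientation: [-179.9, -0.0, 93.6]
ft_force: [-0.3, -0.4, -0.1]
finger_gap: 0.445
grasp_force: 0.0
```

```bash
python3 -c "
from h import *
go((547,27,99,93.7))
snap('side','s1.png')"
```

```text
t 1.77 at [545.8  29.3 199.5] [-179.9   -0.    93.6] gap 37.9 q [-4. 18. 95.  0. 67. -8.]
travel [[-2, 1, 100]] 
turn [[-0.1, -0.0, -0.1]]
```

View pics/s1.png

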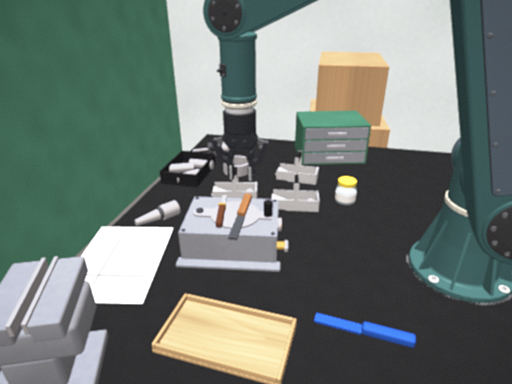

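```bash
python3 -c "
from h import *
s=get_state();c=snap('side');T=np.linalg.inv(c['pose'])
for X in ([*s['tcp_pos']],[.547,.027,.117],[.483,.012,.137]):
  p=c['intrinsics']@(T@np.r_[X,1])[:3];print(p[:2]/p[2])
p=pts(c);print(p[170,240],p[205,245],p[190,240],s['tcp_pos'])
"
```

```text
[241.26739402 179.48337746]
[241.83081328 207.7111201 ]
[267.50259169 200.83291538]
[ 0.66632    -0.38045615  0.02419869] [0.54186279 0.01438951 0.11845577] [ 0.63350336 -0.25935092  0.007788  ] [0.54562772 0.02979297 0.19962753]
```

The side view shows the gripper right above the file: the TCP projects to (241,179) and the file handle is at (242,208). Descending.

Request:
{"fn": "jog_arm", "kwargs": {
  "travel": [
    [-2, 1, 30],
    [-2, 1, 55],
    [-2, 1, 80],
    [-2, 1, 95],
    [-2, 1, 100],
    [-2, 1, 100],
    [-2, 1, 100],
    [-2, 1, 100],
    [-2, 1, 100],
    [-2, 1, 100],
    [-2, 1, 100]
  ],
  "turn": [
    [0, 0, 0],
    [0, 0, 0],
    [0, 0, 0],
    [0, 0, 0],
    [0, 0, 0],
    [0, 0, 0],
    [0, 0, 0],
    [0, 0, 0],
    [0, 0, 0],
    [0, 0, 0],
    [0, 0, 0]
  ],
  "hand": [45, 45, 45, 45, 45, 45, 15, 10, 10, 10, 10]
}}

```text
time: 2.78
tcp_pos: [0.5488, 0.0271, 0.1012]
orientation: [179.9, 0.0, 93.7]
ft_force: [-1.0, 1.0, 6.0]
finger_gap: 0.247
grasp_force: 42.2
```

Request:
{"fn": "jog_arm", "kwargs": {
  "travel": [
    [0, 0, 0],
    [0, 0, 0],
    [0, 0, -15],
    [0, 0, -40],
    [0, 0, -70],
    [0, 0, -95],
    [0, 0, -100],
    [0, 0, -100]
  ],
  "turn": [
    [0, 0, 0],
    [0, 0, 0],
    [0, 0, 0],
    [0, 0, 0],
    [0, 0, 0],
    [0, 0, 0],
    [0, 0, 0],
    [0, 0, 0]
  ],
  "hand": [10, 10, 10, 10, 10, 10, 10, 10]
}}

```text
time: 3.45
tcp_pos: [0.5496, 0.0267, 0.2021]
orientation: [179.7, 0.0, 93.7]
ft_force: [-0.5, -0.2, -1.7]
finger_gap: 0.25
grasp_force: 41.3
```

```bash
python3 -c "
from h import *
d=np.array([np.cos(np.radians(-3.6)),np.sin(np.radians(-3.6))]);n=np.array([-d[1],d[0]]);c=np.array([499,330.5])
# file: origin at -12 along (extends +110,-85), scraper origin 0
f=c-12*d+28*n; s=c-2*d-28*n
print(f,s)
go((*f,200,-3.6),(*f,200,176.4))
"
```

```text
[488.78181381 359.19823463] [495.245812   302.68083264]
t 3.45 at [549.6  26.7 202.1] [179.7   0.   93.7] gap 21.3 q [-4. 18. 95. -0. 67. -8.]
travel [[336, -39, 2], [336, -39, 2]] 
turn [[0.2, -0.2, 97.3], [0.2, 0.2, -82.7]]
```

Request:
{"fn": "jog_arm", "kwargs": {
  "travel": [
    [28, -3, 0],
    [56, -6, 0],
    [84, -9, 0],
    [112, -12, 0],
    [140, -15, 0],
    [168, -17, 0],
    [196, -16, 0],
    [224, -16, 0],
    [252, -16, 0],
    [280, -16, 0],
    [308, -16, 0],
    [333, -16, 0]
  ],
  "turn": [
    [0, 0, -7],
    [0, 0, -14],
    [0, 0, -21],
    [0, 0, -28],
    [0, 0, -35],
    [0, 0, -42],
    [0, 0, -49],
    [0, 0, -56],
    [0, 0, -63],
    [0, 0, -70],
    [0, 0, -77],
    [0, 0, -82.7]
  ],
  "hand": [10, 10, 10, 10, 10, 10, 10, 10, 10, 10, 10, 10]
}}

```text
time: 4.45
tcp_pos: [0.5092, 0.3593, 0.1976]
orientation: [-179.9, -0.2, 176.7]
ft_force: [0.1, -0.3, -1.8]
finger_gap: 0.244
grasp_force: 41.3
```

```bash
python3 -c "
from h import *
go((512.7,357.7,13,176.4))
"
```

```text
t 4.45 at [509.2 359.3 197.6] [-179.9   -0.2  176.7] gap 20.8 q [ 29.  24.  86.   0.  70. -58.]
travel [[-4, -1, 185]] 
turn [[-0.1, -0.2, 0.3]]
```

Request:
{"fn": "jog_arm", "kwargs": {
  "travel": [
    [-4, -1, 35],
    [-4, -1, 70],
    [-4, -1, 105],
    [-4, -1, 135],
    [-4, -1, 160],
    [-4, -1, 175],
    [-4, -1, 182],
    [-4, -1, 185],
    [-4, -1, 185],
    [-4, -1, 185],
    [-4, -1, 185],
    [-4, -1, 185]
  ],
  "turn": [
    [0, 0, 0.3],
    [0, 0, 0.3],
    [0, 0, 0.3],
    [0, 0, 0.3],
    [0, 0, 0.3],
    [0, 0, 0.3],
    [0, 0, 0.3],
    [0, 0, 0.3],
    [0, 0, 0.3],
    [0, 0, 0.3],
    [0, 0, 0.3],
    [0, 0, 0.3]
  ],
  "hand": [10, 10, 10, 10, 10, 10, 10, 10, 10, 38, 38, 38]
}}

```text
time: 5.45
tcp_pos: [0.5156, 0.3575, 0.0164]
orientation: [179.9, 0.1, 176.1]
ft_force: [-0.0, 0.6, 1.0]
finger_gap: 0.38
grasp_force: 0.0
```

Request:
{"fn": "jog_arm", "kwargs": {
  "travel": [
    [0, 0, 0],
    [0, 0, -20],
    [0, 0, -60],
    [0, 0, -100],
    [0, 0, -140],
    [0, 0, -180],
    [0, 0, -185],
    [0, 0, -185]
  ],
  "turn": [
    [0, 0, 0],
    [0, 0, 0],
    [0, 0, 0],
    [0, 0, 0],
    [0, 0, 0],
    [0, 0, 0],
    [0, 0, 0],
    [0, 0, 0]
  ],
  "hand": [38, 38, 38, 38, 38, 38, 38, 38]
}}

```text
time: 6.12
tcp_pos: [0.517, 0.3584, 0.2047]
orientation: [179.7, 0.4, 176.1]
ft_force: [-0.2, -0.5, 0.3]
finger_gap: 0.377
grasp_force: 0.0
```

```bash
python3 -c "
from h import *
t=snap('top','t1.png');P=pts(t);z=P[...,2];ok=t['depth']>.3
hsv=cv2.cvtColor(t['color'],cv2.COLOR_BGR2HSV);v,u=np.mgrid[:384,:512]
m=ok&(hsv[...,0]<25)&(hsv[...,1]>90)&(z>.105)&(z<.13)&(u>170)&(u<290)&(v>110)&(v<200)
q=P[m][:,:2].astype(np.float32)*1000;r=cv2.minAreaRect(q);print(r,cv2.boxPoints(r).round())
go((597,40,200,90))
"
```

```text
((595.8816528320312, 55.682735443115234), (18.542667388916016, 92.206787109375), 12.389703750610352) [[577.  99.]
 [597.   9.]
 [615.  13.]
 [595. 103.]]
t 6.17 at [515.3 357.5 201.9] [179.9   0.2 176.1] gap 32.5 q [ 28.  24.  85.  -0.  70. -58.]
travel [[-103, -311, 2]] 
turn [[0.2, 0.1, 86.1]]
```

View pics/t1.png

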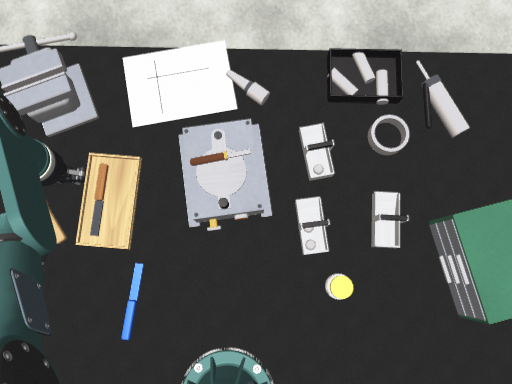

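The file lies in the tray at (98,200), and the scraper is still on the cover at (220,157). Fetching the scraper.

Request:
{"fn": "jog_arm", "kwargs": {
  "travel": [
    [-9, -27, 0],
    [-18, -54, 0],
    [-27, -81, 0],
    [-36, -108, 0],
    [-45, -135, 0],
    [-54, -162, 0],
    [-63, -189, 0],
    [-72, -216, 0],
    [-82, -243, 0],
    [-92, -270, 0],
    [-101, -300, 0],
    [-110, -324, 0]
  ],
  "turn": [
    [0, 0, 6],
    [0, 0, 12],
    [0, 0, 18],
    [0, 0, 24],
    [0, 0, 30],
    [0, 0, 36],
    [0, 0, 42],
    [0, 0, 49],
    [0, 0, 56],
    [0, 0, 63],
    [0, 0, 70],
    [0, 0, 73.6]
  ],
  "hand": [45, 45, 45, 45, 45, 45, 45, 45, 45, 45, 45, 45]
}}

```text
time: 7.17
tcp_pos: [0.6006, 0.0242, 0.1975]
orientation: [-179.7, -0.0, 102.1]
ft_force: [0.9, -0.3, 0.2]
finger_gap: 0.45
grasp_force: 0.0
```

Request:
{"fn": "jog_arm", "kwargs": {
  "travel": [
    [0, 0, 0],
    [0, 0, 0]
  ],
  "turn": [
    [0, 0, 0],
    [0, 0, 0]
  ],
  "hand": [45, 45]
}}

```text
time: 7.33
tcp_pos: [0.601, 0.025, 0.1977]
orientation: [-179.8, -0.1, 102.4]
ft_force: [0.6, -0.2, 0.4]
finger_gap: 0.448
grasp_force: 0.0
```

```bash
python3 -c "
from h import *
t=snap('side');P=pts(t);z=P[...,2];ok=t['depth']>.3
hsv=cv2.cvtColor(t['color'],cv2.COLOR_BGR2HSV);v,u=np.mgrid[:384,:512]
m=ok&(hsv[...,0]<25)&(hsv[...,1]>90)&(z>.1)&(z<.13)&(u>190)&(u<290)&(v>180)&(v<240)
print(m.sum(),P[m].mean(0),P[m].min(0),P[m].max(0))
go((602.5,26.6,99,102.5))
"
```

```text
131 [0.59246769 0.06605584 0.11600603] [0.57964798 0.01468475 0.1043502 ] [0.6113814  0.10440638 0.1204098 ]
t 7.38 at [600.8  26.1 198. ] [-1.798e+02 -1.000e-01  1.025e+02] gap 38.5 q [ -4.  23.  88.   0.  69. -17.]
travel [[0, 2, 99]] 
turn [[-0.2, -0.1, -0.0]]
```

Request:
{"fn": "jog_arm", "kwargs": {
  "travel": [
    [0, 2, 30],
    [0, 2, 55],
    [0, 2, 80],
    [0, 2, 95],
    [0, 2, 98],
    [0, 2, 98],
    [0, 2, 98],
    [0, 2, 98],
    [0, 2, 98],
    [0, 2, 98],
    [0, 2, 98],
    [0, 2, 98]
  ],
  "turn": [
    [0, 0, 0],
    [0, 0, 0],
    [0, 0, 0],
    [0, 0, 0],
    [0, 0, 0],
    [0, 0, 0],
    [0, 0, 0],
    [0, 0, 0],
    [0, 0, 0],
    [0, 0, 0],
    [0, 0, 0],
    [0, 0, 0]
  ],
  "hand": [45, 45, 45, 45, 45, 45, 15, 8, 8, 8, 8, 8]
}}

```text
time: 8.38
tcp_pos: [0.6049, 0.0268, 0.1031]
orientation: [179.9, 0.0, 102.5]
ft_force: [-0.6, 1.5, 6.6]
finger_gap: 0.198
grasp_force: 41.7
```

Request:
{"fn": "jog_arm", "kwargs": {
  "travel": [
    [0, 0, 0],
    [0, 0, 0],
    [0, 0, -15],
    [0, 0, -40],
    [0, 0, -70],
    [0, 0, -95],
    [0, 0, -100],
    [0, 0, -100]
  ],
  "turn": [
    [0, 0, 0],
    [0, 0, 0],
    [0, 0, 0],
    [0, 0, 0],
    [0, 0, 0],
    [0, 0, 0],
    [0, 0, 0],
    [0, 0, 0]
  ],
  "hand": [8, 8, 8, 8, 8, 8, 8, 8]
}}

```text
time: 9.05
tcp_pos: [0.6056, 0.0265, 0.2041]
orientation: [179.8, 0.1, 102.5]
ft_force: [-1.0, 0.1, -0.8]
finger_gap: 0.198
grasp_force: 40.8
```

```bash
python3 -c "
from h import *
go((495,302.7,200,176.4))
"
```

```text
t 9.05 at [605.6  26.5 204.1] [1.798e+02 1.000e-01 1.025e+02] gap 16.8 q [ -4.  22.  88.  -0.  70. -16.]
travel [[294, -48, 3]] 
turn [[0.2, 0.2, -73.9]]
```

Request:
{"fn": "jog_arm", "kwargs": {
  "travel": [
    [25, -4, 0],
    [50, -8, 0],
    [75, -12, 0],
    [100, -16, 0],
    [125, -20, 0],
    [150, -24, 0],
    [175, -28, 0],
    [200, -32, 0],
    [225, -36, 0],
    [250, -40, 0],
    [275, -44, 0],
    [294, -48, 3]
  ],
  "turn": [
    [0, 0, -6],
    [0, 0, -12],
    [0, 0, -18],
    [0, 0, -24],
    [0, 0, -30],
    [0, 0, -36],
    [0, 0, -42],
    [0, 0, -49],
    [0, 0, -56],
    [0, 0, -63],
    [0, 0, -70],
    [0, 0, -73.9]
  ],
  "hand": [8, 8, 8, 8, 8, 8, 8, 8, 8, 8, 8, 8]
}}

```text
time: 10.05
tcp_pos: [0.4921, 0.3046, 0.1973]
orientation: [-180.0, -0.1, 176.8]
ft_force: [-0.1, 1.0, -1.0]
finger_gap: 0.197
grasp_force: 40.7
```

Request:
{"fn": "jog_arm", "kwargs": {
  "travel": [
    [0, 0, 0],
    [0, 0, 0]
  ],
  "turn": [
    [0, 0, 0],
    [0, 0, 0]
  ],
  "hand": [8, 8]
}}

```text
time: 10.22
tcp_pos: [0.4921, 0.3034, 0.197]
orientation: [-179.9, -0.2, 176.4]
ft_force: [0.1, -1.2, -0.5]
finger_gap: 0.199
grasp_force: 40.8
```

```bash
python3 -c "
from h import *
go((495,302.7,14,176.4))
"
```

```text
t 10.22 at [492.1 303.4 197. ] [-179.9   -0.2  176.4] gap 16.9 q [ 25.  21.  92.  -0.  68. -62.]
travel [[-3, 0, 183]] 
turn [[-0.1, -0.2, 0.0]]
```

Request:
{"fn": "jog_arm", "kwargs": {
  "travel": [
    [-3, 0, 35],
    [-3, 0, 70],
    [-3, 0, 105],
    [-3, 0, 135],
    [-3, 0, 160],
    [-3, 0, 175],
    [-3, 0, 181],
    [-3, 0, 183],
    [-3, 0, 183],
    [-3, 0, 183],
    [-3, 0, 183],
    [-3, 0, 183]
  ],
  "turn": [
    [0, 0, 0],
    [0, 0, 0],
    [0, 0, 0],
    [0, 0, 0],
    [0, 0, 0],
    [0, 0, 0],
    [0, 0, 0],
    [0, 0, 0],
    [0, 0, 0],
    [0, 0, 0],
    [0, 0, 0],
    [0, 0, 0]
  ],
  "hand": [8, 8, 8, 8, 8, 8, 8, 8, 8, 35, 35, 35]
}}

```text
time: 11.22
tcp_pos: [0.4977, 0.3035, 0.0173]
orientation: [179.9, 0.1, 176.4]
ft_force: [-0.8, -0.2, 0.3]
finger_gap: 0.347
grasp_force: 0.0
```

Request:
{"fn": "jog_arm", "kwargs": {
  "travel": [
    [0, 0, 0],
    [0, 0, -20],
    [0, 0, -60],
    [0, 0, -100],
    [0, 0, -140],
    [0, 0, -180],
    [0, 0, -185],
    [0, 0, -185]
  ],
  "turn": [
    [0, 0, 0],
    [0, 0, 0],
    [0, 0, 0],
    [0, 0, 0],
    [0, 0, 0],
    [0, 0, 0],
    [0, 0, 0],
    [0, 0, 0]
  ],
  "hand": [35, 35, 35, 35, 35, 35, 35, 35]
}}

```text
time: 11.88
tcp_pos: [0.499, 0.3044, 0.2052]
orientation: [179.8, 0.4, 176.4]
ft_force: [-0.7, -0.5, 0.1]
finger_gap: 0.348
grasp_force: 0.0
```

```bash
python3 -c "
from h import *
t=snap('top','t2.png');P=pts(t);z=P[...,2];ok=t['depth']>.3
hsv=cv2.cvtColor(t['color'],cv2.COLOR_BGR2HSV);v,u=np.mgrid[:384,:512]
m=ok&(z>.13)&(z<.145)&(u>190)&(u<260)&(v>190)&(v<220)
print('knob',P[m].mean(0),m.sum())
m=ok&(z>.1)&(z<.108)&(u>200)&(u<240)&(v>125)&(v<145)
print('screw',P[m].mean(0),m.sum())
m=ok&(z>.087)&(z<.0928)&(u>170)&(u<280)&(v>110)&(v<240)
print(cv2.minAreaRect(P[m][:,:2].astype(np.float32)*1000))
m=ok&(z>.0945)&(z<.099)&(u>170)&(u<280)&(v>110)&(v<240)
print('cover',P[m].mean(0),m.sum(),cv2.fitEllipse((P[m][:,:2]*1000).astype(np.float32)))
go((481,14,200,187))
"
```

```text
knob [0.48128591 0.01372492 0.13629335] 77
screw [0.66007246 0.03529992 0.10250082] 51
((576.6949462890625, 22.573638916015625), (240.68914794921875, 180.14768981933594), 9.126884460449219)
cover [0.5736243  0.0257511  0.09668326] 1633 ((581.7144165039062, 27.250125885009766), (114.93146514892578, 170.95997619628906), 103.5926284790039)
t 11.93 at [497.4 303.6 202.6] [179.9   0.2 176.4] gap 29.9 q [ 25.  21.  91.  -0.  68. -62.]
travel [[-2, -290, 2]] 
turn [[0.1, 0.2, -10.6]]
```

View pics/t2.png

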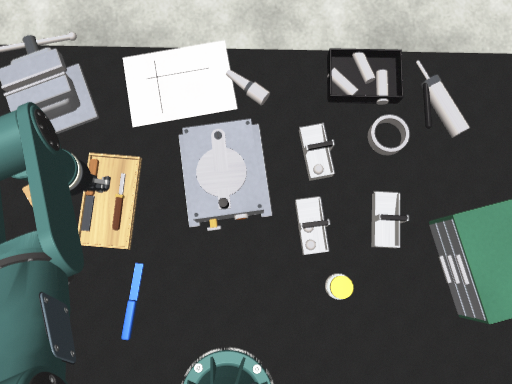

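Both tools now lie in the tray at (88,200) and (121,205), and the cover is clear. Next is the knob.

Request:
{"fn": "jog_arm", "kwargs": {
  "travel": [
    [0, -30, 0],
    [0, -60, 0],
    [0, -90, 0],
    [0, -120, 0],
    [0, -150, 0],
    [0, -180, 0],
    [0, -210, 0],
    [0, -240, 0],
    [-1, -270, 0],
    [-2, -290, 2],
    [-2, -290, 2],
    [-2, -290, 2]
  ],
  "turn": [
    [0, 0, -2],
    [0, 0, -4],
    [0, 0, -6],
    [0, 0, -8],
    [0, 0, -10.5],
    [0, 0, -10.5],
    [0, 0, -10.5],
    [0, 0, -10.5],
    [0, 0, -10.5],
    [0, 0, -10.5],
    [0, 0, -10.5],
    [0, 0, -10.5]
  ],
  "hand": [55, 55, 55, 55, 55, 55, 55, 55, 55, 55, 55, 55]
}}

```text
time: 12.93
tcp_pos: [0.4789, 0.013, 0.1972]
orientation: [179.9, -0.2, -173.3]
ft_force: [-0.3, 0.2, 0.2]
finger_gap: 0.549
grasp_force: 0.0
```

```bash
python3 -c "
from h import *
go((481,14,107,187))
"
```

```text
t 12.93 at [478.9  13.  197.2] [ 179.9   -0.2 -173.3] gap 46.7 q [  -7.   13.  103.    0.   64. -103.]
travel [[-2, 1, 90]] 
turn [[0.1, -0.2, -0.3]]
```

Request:
{"fn": "jog_arm", "kwargs": {
  "travel": [
    [-2, 1, 30],
    [-2, 1, 60],
    [-2, 1, 80],
    [-2, 1, 90],
    [-2, 1, 90],
    [-2, 1, 90],
    [-2, 1, 90],
    [-2, 1, 90],
    [-2, 1, 90],
    [-2, 1, 90],
    [-2, 1, 90],
    [-2, 1, 90]
  ],
  "turn": [
    [0, 0, 0],
    [0, 0, 0],
    [0, 0, 0],
    [0, 0, 0],
    [0, 0, 0],
    [0, 0, 0],
    [0, 0, 0],
    [0, 0, 0],
    [0, 0, 0],
    [0, 0, 0],
    [0, 0, 0],
    [0, 0, 0]
  ],
  "hand": [55, 55, 55, 55, 55, 40, 30, 25, 20, 20, 20, 20],
  "newtons": 20
}}

```text
time: 13.93
tcp_pos: [0.4827, 0.0149, 0.1095]
orientation: [-180.0, 0.1, -173.1]
ft_force: [-0.2, 1.9, 0.1]
finger_gap: 0.271
grasp_force: 20.4
```

```bash
python3 -c "
from h import *
s=get_state();p=s['tcp_pos']*1000
P=np.array([660.1,35.3]);v=p[:2]-P;print(np.hypot(*v),s['ft_force'])
def arc(a):
    w=R.from_euler('z',-a,degrees=True).apply([*v,0])[:2]+P
    return (*w,p[2],s['orientation'][2]-a)
go(*[arc(5*k) for k in range(1,22)])
"
```

```text
178.5671454160037 [-0.2466784   1.92814454  0.11807501]
t 13.93 at [482.7  14.9 109.5] [-1.800e+02  1.000e-01 -1.731e+02] gap 23.0 q [  -6.   20.  109.    0.   51. -103.]
travel [[-1, 16, 0], [-3, 31, 0], [-6, 46, 0], [-11, 61, 0], [-17, 75, 0], [-24, 89, 0], [-33, 102, 0], [-42, 115, 0], [-53, 126, 0], [-65, 136, 0], [-77, 146, 0], [-90, 154, 0], [-104, 161, 0], [-118, 167, 0], [-133, 172, 0], [-149, 175, 0], [-164, 177, 0], [-180, 178, 0], [-195, 177, 0], [-211, 175, 0], [-226, 171, 0]] 
turn [[-0.0, 0.1, 5.0], [-0.0, 0.1, 10.0], [0.0, 0.1, 15.0], [0.0, 0.1, 20.0], [0.0, 0.1, 25.0], [0.0, 0.1, 30.0], [0.0, 0.1, 35.0], [0.0, 0.1, 40.0], [0.0, 0.1, 45.0], [0.0, 0.1, 50.0], [0.0, 0.1, 55.0], [0.0, 0.1, 60.0], [0.0, 0.1, 65.0], [0.0, 0.1, 70.0], [0.0, 0.1, 75.0], [0.0, 0.1, 80.0], [0.0, 0.1, 85.0], [0.0, 0.1, 90.0], [0.0, 0.1, 95.0], [0.0, 0.1, 100.0], [0.1, 0.1, 105.0]]
```

Request:
{"fn": "jog_arm", "kwargs": {
  "travel": [
    [-1, 16, 0],
    [-3, 31, 0],
    [-6, 46, 0],
    [-11, 61, 0],
    [-17, 75, 0],
    [-24, 89, 0],
    [-33, 102, 0],
    [-42, 115, 0],
    [-53, 126, 0],
    [-65, 136, 0],
    [-77, 146, 0],
    [-90, 154, 0]
  ],
  "turn": [
    [0, 0, 5],
    [0, 0, 10],
    [0, 0, 15],
    [0, 0, 20],
    [0, 0, 25],
    [0, 0, 30],
    [0, 0, 35],
    [0, 0, 40],
    [0, 0, 45],
    [0, 0, 50],
    [0, 0, 55],
    [0, 0, 60]
  ],
  "hand": [20, 20, 20, 20, 20, 20, 20, 20, 20, 20, 20, 20]
}}

```text
time: 14.93
tcp_pos: [0.5528, 0.1791, 0.1095]
orientation: [-179.9, -0.0, 126.7]
ft_force: [-2.4, -0.3, 3.4]
finger_gap: 0.273
grasp_force: 20.8
```

```bash
python3 -c "
from h import *
s=get_state();p=s['tcp_pos']*1000
P=np.array([660.1,35.3]);v=p[:2]-P;print(np.hypot(*v),s['ft_force'], np.degrees(np.arctan2(-v[1],-v[0])))
def arc(a):
    w=R.from_euler('z',-a,degrees=True).apply([*v,0])[:2]+P
    return (*w,p[2],s['orientation'][2]-a)
go(*[arc(5*k) for k in range(1,11)])
"
```

```text
179.43426703087505 [-2.36839453 -0.34002718  3.44283909] -53.27906792282388
t 14.93 at [552.8 179.1 109.5] [-179.9   -0.   126.7] gap 23.2 q [ 11.  27.  96.  -0.  57. -26.]
travel [[-1, 16, 0], [-3, 31, 0], [-6, 46, 0], [-11, 61, 0], [-17, 76, 0], [-24, 90, 0], [-32, 103, 0], [-42, 115, 0], [-52, 127, 0], [-64, 138, 0]] 
turn [[-0.1, -0.0, 5.0], [-0.1, -0.0, 10.0], [-0.1, -0.0, 15.0], [-0.1, -0.0, 20.0], [-0.1, -0.0, 25.0], [-0.1, -0.0, 30.0], [-0.1, -0.0, 35.0], [-0.1, 0.0, 40.0], [-0.1, 0.0, 45.0], [-0.1, 0.0, 50.0]]
```

Request:
{"fn": "jog_arm", "kwargs": {
  "travel": [
    [-1, 16, 0],
    [-3, 31, 0],
    [-6, 46, 0],
    [-11, 61, 0],
    [-17, 76, 0],
    [-24, 90, 0],
    [-32, 103, 0],
    [-42, 115, 0],
    [-42, 115, 0],
    [-42, 115, 0],
    [-42, 115, 0],
    [-42, 115, 0]
  ],
  "turn": [
    [0, 0, 5],
    [0, 0, 10],
    [0, 0, 15],
    [0, 0, 20],
    [0, 0, 25],
    [0, 0, 30],
    [0, 0, 35],
    [0, 0, 40],
    [0, 0, 40],
    [0, 0, 40],
    [0, 0, 40],
    [0, 0, 40]
  ],
  "hand": [20, 20, 20, 20, 20, 20, 20, 20, 20, 50, 55, 55]
}}

```text
time: 15.93
tcp_pos: [0.6692, 0.2136, 0.1088]
orientation: [-179.9, 0.0, 87.0]
ft_force: [-0.1, 0.3, 0.3]
finger_gap: 0.545
grasp_force: 0.0
```

Request:
{"fn": "jog_arm", "kwargs": {
  "travel": [
    [0, 0, -25],
    [0, 0, -60],
    [0, 0, -90],
    [0, 0, -120],
    [0, 0, -120]
  ],
  "turn": [
    [0, 0, 0],
    [0, 0, 0],
    [0, 0, 0],
    [0, 0, 0],
    [0, 0, 0]
  ],
  "hand": [55, 55, 55, 55, 55]
}}

```text
time: 16.35
tcp_pos: [0.6733, 0.2146, 0.2366]
orientation: [179.4, -0.1, 87.0]
ft_force: [1.3, 0.4, 0.9]
finger_gap: 0.548
grasp_force: 0.0
```

```bash
python3 -c "
from h import *
t=snap('top','t3.png')
P=pts(t);z=P[...,2];ok=t['depth']>.3;v,u=np.mgrid[:384,:512]
n,l,st,cc=cv2.connectedComponentsWithStats((ok&(z<.08)&(u>185)&(u<260)&(v>140)&(v<205)).astype(np.uint8))
i=1+st[1:,4].argmax();(cx,cy),(w,h),a=cv2.fitEllipse(max(cv2.findContours((l==i).astype(np.uint8),0,1)[0],key=len))
print(st[i],cx,cy,w,h,ray(t,cx,cy,.09))
for nm,(u0,u1,v0,v1) in dict(A=(295,338,118,185),B=(290,335,190,260),C=(365,412,185,252)).items():
    m=(u>u0)&(u<u1)&(v>v0)&(v<v1)&ok&(z>.088)&(z<.1)
    r=cv2.minAreaRect(P[m][:,:2].astype(np.float32)*1000);print(nm,r)
s=get_state();go((438.3,-212.9,220,98.5))
"
```

```text
[ 202  152   42   41 1348] 222.53675842285156 172.1743927001953 39.97636413574219 41.375953674316406 [0.56547352 0.02056962 0.09      ]
A ((641.890625, -225.89352416992188), (15.460272789001465, 72.85276794433594), 10.978720664978027)
B ((438.43072509765625, -213.157958984375), (13.086468696594238, 72.52616882324219), 9.267885208129883)
C ((458.15411376953125, -408.65655517578125), (71.23591613769531, 12.963579177856445), 88.90060424804688)
t 16.4 at [672.2 214.4 233.6] [ 1.796e+02 -1.000e-01  8.700e+01] gap 46.7 q [12. 29. 72. -0. 78. 15.]
travel [[-439, -211, 11]] 
turn [[0.4, -0.0, -11.5]]
```

View pics/t3.png

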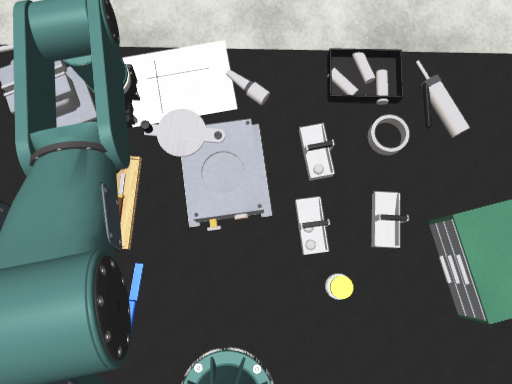

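The port is open with its centre at (222,172), and the cover is swung aside to (182,132). Moving to pan B at (312,225).

Request:
{"fn": "jog_arm", "kwargs": {
  "travel": [
    [-36, -17, 0],
    [-73, -35, 0],
    [-110, -52, 0],
    [-146, -70, 0],
    [-183, -88, 0],
    [-220, -105, 0],
    [-256, -123, 0],
    [-293, -141, 0],
    [-330, -158, 4],
    [-366, -176, 8],
    [-403, -194, 11],
    [-439, -211, 11]
  ],
  "turn": [
    [0, 0, -1],
    [0, 0, -2],
    [0, 0, -3],
    [0, 0, -4],
    [0, 0, -5],
    [0, 0, -6],
    [0, 0, -7],
    [0, 0, -8],
    [0, 0, -9],
    [0, 0, -10],
    [0, 0, -11],
    [0, 0, -11.5]
  ],
  "hand": [55, 55, 55, 55, 55, 55, 55, 55, 55, 55, 55, 55]
}}

```text
time: 17.4
tcp_pos: [0.4327, -0.2132, 0.2165]
orientation: [-179.9, -0.1, 98.5]
ft_force: [1.2, -1.0, -0.8]
finger_gap: 0.547
grasp_force: 0.0
```

Request:
{"fn": "jog_arm", "kwargs": {
  "travel": [
    [0, 0, 0],
    [0, 0, 0],
    [0, 0, 0]
  ],
  "turn": [
    [0, 0, 0],
    [0, 0, 0],
    [0, 0, 0]
  ],
  "hand": [55, 55, 55]
}}

```text
time: 17.65
tcp_pos: [0.435, -0.2122, 0.2174]
orientation: [-179.9, -0.1, 98.3]
ft_force: [0.8, 1.0, 0.5]
finger_gap: 0.556
grasp_force: 0.0
```

```bash
python3 -c "
from h import *
go((438.4,-213.2,67,99))
"
```

```text
t 17.65 at [ 435.  -212.2  217.4] [-1.799e+02 -1.000e-01  9.830e+01] gap 47.3 q [-34.  12. 101.   0.  67. -43.]
travel [[-2, 3, 150]] 
turn [[-0.1, -0.1, -0.7]]
```

Request:
{"fn": "jog_arm", "kwargs": {
  "travel": [
    [-2, 3, 35],
    [-2, 3, 70],
    [-2, 3, 105],
    [-2, 3, 130],
    [-2, 3, 145],
    [-2, 3, 150],
    [-2, 3, 150],
    [-2, 3, 150],
    [-2, 3, 150],
    [-2, 3, 150],
    [-2, 3, 150],
    [-2, 3, 150]
  ],
  "turn": [
    [0, 0, -0.7],
    [0, 0, -0.7],
    [0, 0, -0.7],
    [0, 0, -0.7],
    [0, 0, -0.7],
    [0, 0, -0.7],
    [0, 0, -0.7],
    [0, 0, -0.7],
    [0, 0, -0.7],
    [0, 0, -0.7],
    [0, 0, -0.7],
    [0, 0, -0.7]
  ],
  "hand": [55, 55, 55, 55, 55, 55, 55, 40, 25, 15, 5, 5],
  "newtons": 60
}}

```text
time: 18.65
tcp_pos: [0.4392, -0.2148, 0.069]
orientation: [180.0, 0.1, 99.1]
ft_force: [-2.6, -0.2, 6.1]
finger_gap: 0.127
grasp_force: 60.9
```

Request:
{"fn": "jog_arm", "kwargs": {
  "travel": [
    [0, 0, 0],
    [0, 0, 0],
    [0, 0, 0],
    [0, 0, 0]
  ],
  "turn": [
    [0, 0, 0],
    [0, 0, 0],
    [0, 0, 0],
    [0, 0, 0]
  ],
  "hand": [5, 5, 5, 5]
}}

```text
time: 18.98
tcp_pos: [0.4392, -0.2148, 0.0689]
orientation: [180.0, 0.0, 99.1]
ft_force: [-2.4, 0.8, 7.6]
finger_gap: 0.131
grasp_force: 61.0
```

```bash
python3 -c "
from h import *
s=get_state();x,y,z=s['tcp_pos']*1000
# level travel: lift 120, then pan origin so lip is 20 short of port; pan yaw 5
port=np.array([565.5,20.6]);yaw=7;d=np.array([np.cos(np.radians(yaw)),np.sin(np.radians(yaw))])
o=port-(75+20)*d; print('origin',o)
go((x,y,z+120,99),(*o,z+120,90+yaw),(*o,z+97,90+yaw))
"
```

```text
origin [471.20811559   9.02241238]
t 18.98 at [ 439.2 -214.8   68.9] [180.    0.   99.1] gap 11.1 q [-34.  24. 110.  -0.  46. -43.]
travel [[0, 0, -120], [216, 67, -120], [216, 67, -97]] 
turn [[0.0, 0.0, 0.1], [0.0, 0.0, 2.1], [0.0, 0.0, 2.1]]
```

Request:
{"fn": "jog_arm", "kwargs": {
  "travel": [
    [0, 0, -5],
    [0, 0, -15],
    [0, 0, -30],
    [0, 0, -45],
    [0, 0, -60],
    [0, 0, -75],
    [0, 0, -90],
    [0, 0, -102],
    [0, 0, -112],
    [0, 0, -118],
    [0, 0, -120],
    [0, 0, -120]
  ],
  "turn": [
    [0, 0, 0],
    [0, 0, 0],
    [0, 0, 0],
    [0, 0, 0],
    [0, 0, 0],
    [0, 0, 0],
    [0, 0, 0],
    [0, 0, 0],
    [0, 0, 0],
    [0, 0, 0],
    [0, 0, 0],
    [0, 0, 0]
  ],
  "hand": [5, 5, 5, 5, 5, 5, 5, 5, 5, 5, 5, 5]
}}

```text
time: 19.98
tcp_pos: [0.4391, -0.2145, 0.1884]
orientation: [180.0, 0.0, 99.1]
ft_force: [-0.2, 0.2, -3.2]
finger_gap: 0.127
grasp_force: 59.3
```

Request:
{"fn": "jog_arm", "kwargs": {
  "travel": [
    [3, 1, 0],
    [10, 3, 0],
    [20, 6, 0],
    [32, 10, 0],
    [45, 14, 0],
    [58, 18, 0],
    [71, 22, 0],
    [84, 26, 0],
    [97, 30, 0],
    [110, 34, 0],
    [123, 38, 0],
    [136, 42, 0]
  ],
  "turn": [
    [0, 0, 0],
    [0, 0, 0],
    [0, 0, 0],
    [0, 0, 0.3],
    [0, 0, 0.6],
    [0, 0, 0.9],
    [0, 0, 1.2],
    [0, 0, 1.5],
    [0, 0, 1.8],
    [0, 0, 2],
    [0, 0, 2],
    [0, 0, 2]
  ],
  "hand": [5, 5, 5, 5, 5, 5, 5, 5, 5, 5, 5, 5]
}}

```text
time: 20.98
tcp_pos: [0.4584, -0.0716, 0.1875]
orientation: [-179.9, -0.0, 97.1]
ft_force: [0.4, -0.1, -4.1]
finger_gap: 0.126
grasp_force: 59.3
```

Request:
{"fn": "jog_arm", "kwargs": {
  "travel": [
    [13, 4, 0],
    [26, 8, 0],
    [39, 12, 0],
    [50, 16, 0],
    [60, 19, 0],
    [68, 22, 0],
    [74, 24, 0],
    [78, 25, 0],
    [80, 25, 0],
    [80, 25, 0],
    [80, 25, 0],
    [80, 25, 0]
  ],
  "turn": [
    [0, 0, 0],
    [0, 0, 0],
    [0, 0, 0],
    [0, 0, 0],
    [0, 0, 0],
    [0, 0, 0],
    [0, 0, 0],
    [0, 0, 0],
    [0, 0, 0],
    [0, 0, 0],
    [0, 0, 0],
    [0, 0, 0]
  ],
  "hand": [5, 5, 5, 5, 5, 5, 5, 5, 5, 5, 5, 5]
}}

```text
time: 21.98
tcp_pos: [0.474, 0.0085, 0.188]
orientation: [-180.0, 0.0, 97.1]
ft_force: [-0.9, 0.6, -4.0]
finger_gap: 0.127
grasp_force: 59.3
```

```bash
cat > pour.py <<'E'
from h import *
import sys
zg=float(sys.argv[1]); yaw=float(sys.argv[2]); back=float(sys.argv[3])
port=np.array([565.5,20.6]);d=np.array([np.cos(np.radians(yaw)),np.sin(np.radians(yaw)),0]);k=np.array([0,0,1.])
def pose(tilt,lipz):
    a=np.radians(tilt); px=np.cos(a)*d-np.sin(a)*k; pz=np.sin(a)*d+np.cos(a)*k
    lip=np.r_[port,lipz]-back*d
    t=lip-75*px+(zg-24)*pz
    return (*t,90+yaw,tilt)
if __name__=='__main__':
    tl=eval(sys.argv[4])   # list of (tilt, lipz)
    go(*[pose(*x) for x in tl])
E
python3 pour.py 68.9 7 20 "[(0,118),(0,116),(-5,116),(5,116),(20,110)]"
```

```text
t 21.98 at [474.    8.5 188. ] [-180.     0.    97.1] gap 10.8 q [ -7.  13. 105.  -0.  62. -14.]
travel [[1, -3, 25], [1, -3, 27], [1, -6, 34], [1, 2, 21], [1, 17, 10]] 
turn [[-0.0, 0.0, 0.1], [-0.0, 0.0, 0.1], [-5.0, 0.0, 0.1], [5.0, 0.0, 0.1], [20.0, 0.0, 0.1]]
```

Request:
{"fn": "jog_arm", "kwargs": {
  "travel": [
    [0, -1, 5],
    [1, -2, 12],
    [1, -3, 18],
    [1, -3, 23],
    [1, -3, 25],
    [1, -3, 25],
    [1, -3, 25]
  ],
  "turn": [
    [0, 0, 0],
    [0, 0, 0],
    [0, 0, 0],
    [0, 0, 0],
    [0, 0, 0],
    [0, 0, 0],
    [0, 0, 0]
  ],
  "hand": [5, 5, 5, 5, 5, 5, 5]
}}

```text
time: 22.57
tcp_pos: [0.4709, 0.0096, 0.1628]
orientation: [-180.0, -0.0, 97.1]
ft_force: [0.1, 0.0, -3.7]
finger_gap: 0.126
grasp_force: 59.3
```

```bash
python3 pour.py 68.9 7 20 "[(2,118),(4,118),(6,117),(8,117),(10,116),(12,116),(14,115),(16,114),(18,113),(20,112),(21,111),(22,110)]"
python3 -c "
from h import *
c=snap('side','s2.png');cv2.imwrite('pics/s2c.png',cv2.resize(c['color'][130:290,150:350],(800,640))[:600])"
```

```text
t 22.57 at [470.9   9.6 162.8] [-180.    -0.    97.1] gap 10.7 q [ -7.  15. 107.  -0.  59. -14.]
travel [[-1, 2, -3], [-1, 4, -5], [-1, 5, -7], [-1, 7, -9], [-1, 9, -10], [-1, 11, -13], [-1, 13, -14], [-1, 16, -15], [-1, 18, -16], [-1, 20, -17], [-1, 21, -17], [-1, 23, -17]] 
turn [[2.0, -0.0, 0.1], [4.0, 0.0, 0.1], [6.0, 0.0, 0.1], [8.0, 0.0, 0.1], [10.0, 0.0, 0.1], [12.0, 0.0, 0.1], [14.0, 0.0, 0.1], [16.0, 0.0, 0.1], [18.0, 0.0, 0.1], [20.0, 0.0, 0.1], [21.0, 0.0, 0.1], [22.0, 0.0, 0.1]]
```

View pics/s2c.png

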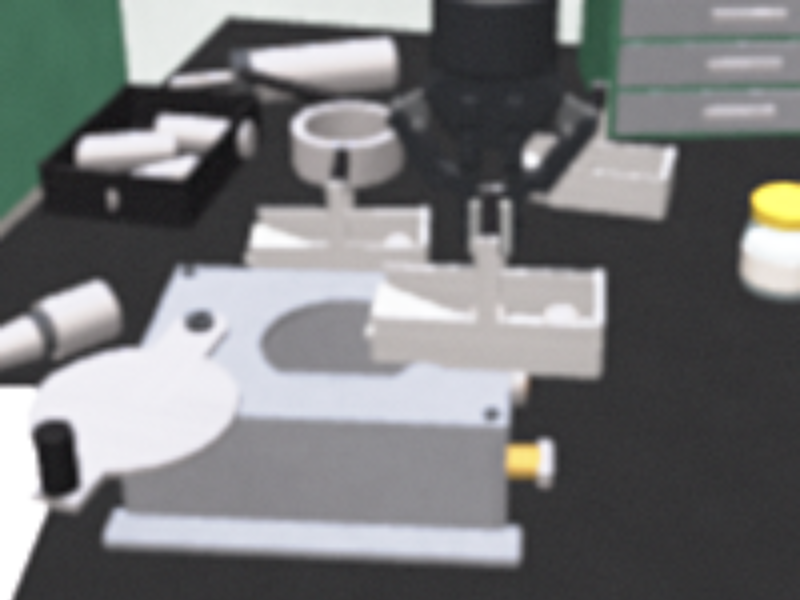

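The pan is level just above the deck, with its lip at (372,300) over the port's near half. Now tipping slowly.

Request:
{"fn": "jog_arm", "kwargs": {
  "travel": [
    [-1, 2, -3],
    [-1, 4, -5],
    [-1, 5, -7],
    [-1, 7, -9],
    [-1, 9, -10],
    [-1, 11, -13],
    [-1, 13, -14],
    [-1, 16, -15],
    [-1, 18, -16],
    [-1, 20, -17],
    [-1, 21, -17],
    [-1, 23, -17]
  ],
  "turn": [
    [2, 0, 0],
    [4, 0, 0],
    [6, 0, 0],
    [8, 0, 0],
    [10, 0, 0],
    [12, 0, 0],
    [14, 0, 0],
    [16, 0, 0],
    [18, 0, 0],
    [20, 0, 0],
    [21, 0, 0],
    [22, 0, 0]
  ],
  "hand": [5, 5, 5, 5, 5, 5, 5, 5, 5, 5, 5, 5]
}}

```text
time: 23.62
tcp_pos: [0.4945, 0.0115, 0.18]
orientation: [-158.0, 0.0, 97.1]
ft_force: [-0.3, -0.2, -4.0]
finger_gap: 0.127
grasp_force: 59.4
```

```bash
python3 pour.py 68.9 7 20 "[(23.5,109),(25,109),(26.5,108),(28,108),(29.5,108),(31,107),(32.5,107),(34,107),(36,107),(38,107),(40,107),(42,107)]"
```

```text
t 23.62 at [494.5  11.5 180. ] [-158.     0.    97.1] gap 10.8 q [ -4.  28.  87.  -4.  87. -10.]
travel [[0, 1, 0], [0, 2, -2], [0, 4, -3], [0, 5, -5], [0, 6, -7], [0, 8, -8], [0, 10, -9], [0, 11, -11], [0, 13, -13], [0, 15, -15], [0, 18, -18], [0, 20, -19]] 
turn [[1.5, 0.0, 0.1], [3.0, 0.0, 0.1], [4.5, 0.0, 0.1], [6.0, 0.0, 0.1], [7.5, 0.0, 0.1], [9.0, 0.0, 0.1], [10.5, 0.0, 0.1], [12.0, 0.0, 0.1], [14.0, 0.1, 0.1], [16.0, 0.1, 0.1], [18.0, 0.1, 0.1], [20.0, 0.1, 0.1]]
```

Request:
{"fn": "jog_arm", "kwargs": {
  "travel": [
    [0, 1, 0],
    [0, 2, -2],
    [0, 4, -3],
    [0, 5, -5],
    [0, 6, -7],
    [0, 8, -8],
    [0, 10, -9],
    [0, 11, -11],
    [0, 13, -13],
    [0, 15, -15],
    [0, 18, -18],
    [0, 20, -19]
  ],
  "turn": [
    [1.5, 0, 0],
    [3, 0, 0],
    [4.5, 0, 0],
    [6, 0, 0],
    [7.5, 0, 0],
    [9, 0, 0],
    [10.5, 0, 0],
    [12, 0, 0],
    [14, 0, 0],
    [16, 0, 0],
    [18, 0, 0],
    [20, 0, 0]
  ],
  "hand": [5, 5, 5, 5, 5, 5, 5, 5, 5, 5, 5, 5]
}}

```text
time: 24.62
tcp_pos: [0.5203, 0.0146, 0.1905]
orientation: [-138.0, 0.0, 97.1]
ft_force: [-0.5, -0.7, -3.3]
finger_gap: 0.128
grasp_force: 59.7
```

```bash
python3 pour.py 68.9 7 20 "[(44,107),(46,107),(48,107),(50,107)]"
```

```text
t 24.62 at [520.3  14.6 190.5] [-138.     0.    97.1] gap 10.9 q [ -2.  41.  70.  -6. 111.  -9.]
travel [[0, 2, -3], [0, 3, -5], [0, 5, -8], [0, 7, -10]] 
turn [[2.0, 0.1, 0.0], [4.0, 0.1, 0.0], [6.0, 0.1, 0.0], [8.0, 0.1, 0.0]]
```

Request:
{"fn": "jog_arm", "kwargs": {
  "travel": [
    [0, 2, -3],
    [0, 3, -5],
    [0, 5, -8],
    [0, 7, -10],
    [0, 7, -10],
    [0, 7, -10],
    [0, 7, -10],
    [0, 7, -10],
    [0, 7, -10],
    [0, 7, -10]
  ],
  "turn": [
    [2, 0, 0],
    [4, 0, 0],
    [6, 0, 0],
    [8, 0, 0],
    [8, 0, 0],
    [8, 0, 0],
    [8, 0, 0],
    [8, 0, 0],
    [8, 0, 0],
    [8, 0, 0]
  ],
  "hand": [5, 5, 5, 5, 5, 5, 5, 5, 5, 5]
}}

```text
time: 25.45
tcp_pos: [0.531, 0.016, 0.1934]
orientation: [-130.1, 0.0, 97.1]
ft_force: [0.5, 0.2, -1.8]
finger_gap: 0.128
grasp_force: 59.7
```

```bash
python3 pour.py 68.9 7 20 "[(45,109),(40,111),(35,113),(30,115),(25,118),(20,122),(15,127),(10,132),(5,137),(0,142),(0,145)]"
python3 -c "
from h import *
c=snap('side','s3.png');cv2.imwrite('pics/s3c.png',cv2.resize(c['color'][110:270,150:350],(750,600)))"
```

```text
t 25.45 at [531.   16.  193.4] [-130.1    0.    97.1] gap 10.9 q [ -1.  47.  63.  -7. 119.  -9.]
travel [[0, -4, 5], [0, -9, 10], [0, -13, 16], [0, -16, 23], [0, -20, 28], [0, -23, 33], [0, -27, 38], [0, -30, 42], [0, -32, 46], [0, -34, 50], [0, -36, 48]] 
turn [[-4.9, 0.1, 0.0], [-9.9, 0.1, 0.0], [-14.9, 0.1, 0.0], [-19.9, 0.1, 0.0], [-24.9, 0.1, 0.1], [-29.9, 0.1, 0.1], [-34.9, 0.1, 0.1], [-39.9, 0.0, 0.1], [-44.9, 0.0, 0.1], [-49.9, 0.0, 0.1], [-49.9, 0.0, 0.1]]
```

View pics/s3c.png

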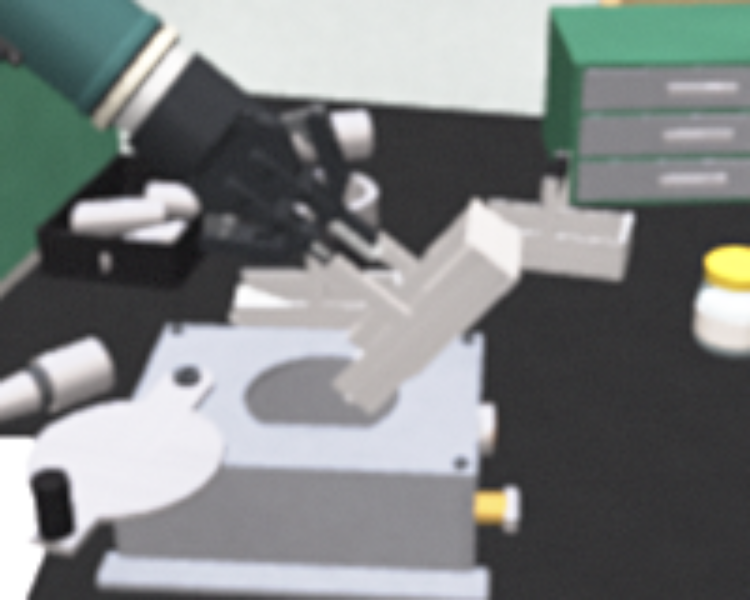

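The pan is tipped 50° with its lip in the port at (360,395), and the force reading has dropped by two balls' weight. Levelling out and returning the pan.

Request:
{"fn": "jog_arm", "kwargs": {
  "travel": [
    [0, -4, 5],
    [0, -9, 10],
    [0, -13, 16],
    [0, -16, 23],
    [0, -20, 28],
    [0, -23, 33],
    [0, -27, 38],
    [0, -30, 42],
    [0, -32, 46],
    [0, -34, 50],
    [0, -36, 48],
    [0, -36, 48]
  ],
  "turn": [
    [-5, 0, 0],
    [-10, 0, 0],
    [-15, 0, 0],
    [-20, 0, 0],
    [-25, 0, 0],
    [-30, 0, 0],
    [-35, 0, 0],
    [-40, 0, 0],
    [-45, 0, 0],
    [-49.9, 0, 0],
    [-49.9, 0, 0],
    [-49.9, 0, 0]
  ],
  "hand": [5, 5, 5, 5, 5, 5, 5, 5, 5, 5, 5, 5]
}}

```text
time: 26.5
tcp_pos: [0.4698, 0.0086, 0.1905]
orientation: [-179.8, -0.0, 97.0]
ft_force: [1.1, 0.4, -1.7]
finger_gap: 0.13
grasp_force: 59.8
```

```bash
python3 -c "
from h import *
s=get_state();print(s['ft_force'])
go((439,-214,189,99),(439,-214,72,99))"
```

```text
[ 1.11289347  0.36493585 -1.66343231]
t 26.5 at [469.8   8.6 190.5] [-179.8   -0.    97. ] gap 11.1 q [ -7.  13. 105.  -0.  63. -14.]
travel [[-217, -58, 2], [-217, -57, 119]] 
turn [[-0.2, -0.0, -2.0], [-0.2, -0.0, -2.0]]
```

Request:
{"fn": "jog_arm", "kwargs": {
  "travel": [
    [-15, -4, 0],
    [-40, -11, 0],
    [-70, -19, 0],
    [-100, -27, 0],
    [-130, -35, 0],
    [-160, -43, 0],
    [-185, -50, 0],
    [-205, -55, 1],
    [-217, -58, 2],
    [-217, -58, 2],
    [-217, -58, 2],
    [-217, -58, 2]
  ],
  "turn": [
    [0, 0, -1],
    [0, 0, -2],
    [0, 0, -2],
    [0, 0, -2],
    [0, 0, -2],
    [0, 0, -2],
    [0, 0, -2],
    [0, 0, -2],
    [0, 0, -2],
    [0, 0, -2],
    [0, 0, -2],
    [0, 0, -2]
  ],
  "hand": [5, 5, 5, 5, 5, 5, 5, 5, 5, 5, 5, 5]
}}

```text
time: 27.5
tcp_pos: [0.4412, -0.2131, 0.1875]
orientation: [-179.9, -0.1, 99.1]
ft_force: [-0.2, 0.6, -2.2]
finger_gap: 0.131
grasp_force: 59.8
```

```bash
python3 -c "
from h import *
s=get_state();print(s['ft_force'])
go((439,-214,72,99))"
```

```text
[-0.16376627  0.63170096 -2.22010411]
t 27.5 at [ 441.2 -213.1  187.5] [-1.799e+02 -1.000e-01  9.910e+01] gap 11.1 q [-34.  14. 103.  -0.  63. -43.]
travel [[-1, -2, 116]] 
turn [[-0.1, -0.1, 0.1]]
```

Request:
{"fn": "jog_arm", "kwargs": {
  "travel": [
    [0, 0, 20],
    [0, -1, 45],
    [0, -1, 70],
    [-1, -2, 90],
    [-1, -2, 103],
    [-1, -2, 110],
    [-1, -2, 114],
    [-1, -2, 117],
    [-1, -2, 118],
    [-1, -2, 118],
    [-1, -2, 118]
  ],
  "turn": [
    [0, 0, 0],
    [0, 0, 0],
    [0, 0, 0],
    [0, 0, 0],
    [0, 0, 0],
    [0, 0, 0],
    [0, 0, 0],
    [0, 0, 0],
    [0, 0, 0],
    [0, 0, 0],
    [0, 0, 0]
  ],
  "hand": [5, 5, 5, 5, 5, 5, 5, 5, 5, 5, 5]
}}

```text
time: 28.42
tcp_pos: [0.4394, -0.2154, 0.0704]
orientation: [-180.0, 0.1, 99.1]
ft_force: [0.6, 0.0, -1.9]
finger_gap: 0.134
grasp_force: 59.6
```

Request:
{"fn": "jog_arm", "kwargs": {
  "travel": [
    [0, 0, 0],
    [0, 0, 0],
    [0, 0, 0],
    [0, 0, -10],
    [0, 0, -40],
    [0, 0, -80],
    [0, 0, -120],
    [0, 0, -140],
    [0, 0, -140]
  ],
  "turn": [
    [0, 0, 0],
    [0, 0, 0],
    [0, 0, 0],
    [0, 0, 0],
    [0, 0, 0],
    [0, 0, 0],
    [0, 0, 0],
    [0, 0, 0],
    [0, 0, 0]
  ],
  "hand": [30, 50, 50, 50, 50, 50, 50, 50, 50]
}}

```text
time: 29.17
tcp_pos: [0.4421, -0.2172, 0.2158]
orientation: [179.7, 0.4, 99.1]
ft_force: [1.4, -0.1, 0.1]
finger_gap: 0.501
grasp_force: 0.0
```

```bash
python3 -c "
from h import *
go((641.5,-225.8,200,101.2))"
```

```text
t 29.17 at [ 442.1 -217.2  215.8] [179.7   0.4  99.1] gap 42.5 q [-34.  12. 101.  -0.  66. -43.]
travel [[-40, 195, 17]] 
turn [[0.3, 0.4, -2.1]]
```

Released. Moving over pan A.

Request:
{"fn": "jog_arm", "kwargs": {
  "travel": [
    [-6, 30, 0],
    [-12, 60, 0],
    [-18, 90, 4],
    [-24, 120, 8],
    [-30, 150, 12],
    [-36, 180, 17],
    [-40, 195, 17],
    [-40, 195, 17],
    [-40, 195, 17],
    [-40, 195, 17]
  ],
  "turn": [
    [0, 0, 0],
    [0, 0, -1],
    [0, 0, -2],
    [0, 0, -2],
    [0, 0, -2],
    [0, 0, -2],
    [0, 0, -2],
    [0, 0, -2],
    [0, 0, -2],
    [0, 0, -2]
  ],
  "hand": [55, 55, 55, 55, 55, 55, 55, 55, 55, 55]
}}

```text
time: 30.0
tcp_pos: [0.6364, -0.2236, 0.192]
orientation: [-179.8, -0.1, 101.1]
ft_force: [-0.0, -0.3, -0.6]
finger_gap: 0.549
grasp_force: 0.0
```

```bash
python3 -c "
from h import *
go((641.5,-225.8,67,101.2))"
```

```text
t 30.0 at [ 636.4 -223.6  192. ] [-1.798e+02 -1.000e-01  1.011e+02] gap 46.7 q [-25.  29.  79.  -0.  73. -36.]
travel [[-3, 5, 125]] 
turn [[-0.2, -0.1, -0.1]]
```

Request:
{"fn": "jog_arm", "kwargs": {
  "travel": [
    [-3, 5, 20],
    [-3, 5, 55],
    [-3, 5, 90],
    [-3, 5, 110],
    [-3, 5, 122],
    [-3, 5, 124],
    [-3, 5, 124],
    [-3, 5, 124],
    [-3, 5, 124],
    [-3, 5, 124],
    [-3, 5, 124],
    [-3, 5, 124]
  ],
  "turn": [
    [0, 0, 0],
    [0, 0, 0],
    [0, 0, 0],
    [0, 0, 0],
    [0, 0, 0],
    [0, 0, 0],
    [0, 0, 0],
    [0, 0, 0],
    [0, 0, 0],
    [0, 0, 0],
    [0, 0, 0],
    [0, 0, 0]
  ],
  "hand": [55, 55, 55, 55, 55, 55, 55, 40, 25, 15, 5, 5],
  "newtons": 60
}}

```text
time: 31.0
tcp_pos: [0.6434, -0.2263, 0.0698]
orientation: [-179.9, 0.1, 101.1]
ft_force: [-2.9, -1.0, 7.3]
finger_gap: 0.126
grasp_force: 60.9
```

Request:
{"fn": "jog_arm", "kwargs": {
  "travel": [
    [0, 0, 0],
    [0, 0, 0],
    [0, 0, 0],
    [0, 0, 0]
  ],
  "turn": [
    [0, 0, 0],
    [0, 0, 0],
    [0, 0, 0],
    [0, 0, 0]
  ],
  "hand": [5, 5, 5, 5]
}}

```text
time: 31.33
tcp_pos: [0.6434, -0.2263, 0.0698]
orientation: [-179.9, 0.1, 101.1]
ft_force: [-3.7, -0.9, 6.0]
finger_gap: 0.127
grasp_force: 60.9
```

```bash
python3 -c "
from h import *
go((471,9,190,97))"
```

```text
t 31.33 at [ 643.4 -226.3   69.8] [-1.799e+02  1.000e-01  1.011e+02] gap 10.8 q [-25.  36.  84.  -0.  60. -36.]
travel [[264, -124, -120]] 
turn [[-0.1, 0.1, 4.1]]
```

Request:
{"fn": "jog_arm", "kwargs": {
  "travel": [
    [0, 0, -5],
    [0, 0, -15],
    [0, 0, -30],
    [0, 0, -45],
    [0, 0, -60],
    [0, 0, -75],
    [0, 0, -90],
    [0, 0, -102],
    [0, 0, -112],
    [0, 0, -118],
    [0, 0, -120],
    [0, 0, -120]
  ],
  "turn": [
    [0, 0, 0],
    [0, 0, 0],
    [0, 0, 0],
    [0, 0, 0],
    [0, 0, 0],
    [0, 0, 0],
    [0, 0, 0],
    [0, 0, 0],
    [0, 0, 0],
    [0, 0, 0],
    [0, 0, 0],
    [0, 0, 0]
  ],
  "hand": [5, 5, 5, 5, 5, 5, 5, 5, 5, 5, 5, 5]
}}

```text
time: 32.33
tcp_pos: [0.6435, -0.2259, 0.1887]
orientation: [-179.9, 0.0, 101.1]
ft_force: [0.4, 0.0, -3.3]
finger_gap: 0.126
grasp_force: 59.6
```

Request:
{"fn": "jog_arm", "kwargs": {
  "travel": [
    [4, -2, 0],
    [12, -6, 0],
    [24, -11, 0],
    [38, -18, 0],
    [53, -25, 0],
    [68, -32, 0],
    [83, -39, 0],
    [98, -46, 0],
    [113, -53, 0],
    [128, -60, 0],
    [143, -67, 0],
    [158, -74, 0]
  ],
  "turn": [
    [0, 0, 0],
    [0, 0, 0],
    [0, 0, 0.5],
    [0, 0, 1],
    [0, 0, 1.5],
    [0, 0, 2],
    [0, 0, 2.5],
    [0, 0, 3],
    [0, 0, 3.5],
    [0, 0, 4],
    [0, 0, 4.1],
    [0, 0, 4.1]
  ],
  "hand": [5, 5, 5, 5, 5, 5, 5, 5, 5, 5, 5, 5]
}}

```text
time: 33.33
tcp_pos: [0.5386, -0.0836, 0.1878]
orientation: [-179.8, -0.0, 97.0]
ft_force: [0.4, -0.1, -4.0]
finger_gap: 0.129
grasp_force: 59.5
```

```bash
python3 -c "
from h import *
print(get_state()['ft_force'])
go((471,9,190,97))"
```

```text
[ 0.39804499 -0.14938647 -3.95519337]
t 33.33 at [538.6 -83.6 187.8] [-179.8   -0.    97. ] gap 11.0 q [-16.  19.  96.  -0.  65. -23.]
travel [[100, -56, -2]] 
turn [[-0.2, -0.0, -0.0]]
```

Request:
{"fn": "jog_arm", "kwargs": {
  "travel": [
    [14, -8, 0],
    [28, -16, 0],
    [42, -24, 0],
    [55, -31, 0],
    [67, -38, 0],
    [77, -43, 0],
    [86, -48, 0],
    [93, -52, 0],
    [98, -55, 0],
    [100, -56, 0],
    [100, -56, 0],
    [100, -56, 0]
  ],
  "turn": [
    [0, 0, 0],
    [0, 0, 0],
    [0, 0, 0],
    [0, 0, 0],
    [0, 0, 0],
    [0, 0, 0],
    [0, 0, 0],
    [0, 0, 0],
    [0, 0, 0],
    [0, 0, 0],
    [0, 0, 0],
    [0, 0, 0]
  ],
  "hand": [5, 5, 5, 5, 5, 5, 5, 5, 5, 5, 5, 5]
}}

```text
time: 34.33
tcp_pos: [0.4732, 0.0072, 0.1887]
orientation: [-179.9, 0.0, 97.0]
ft_force: [0.5, -0.3, -3.7]
finger_gap: 0.122
grasp_force: 59.5
```

```bash
python3 pour.py 69.8 7 20 "[(0,118)]"
```

```text
t 34.33 at [473.2   7.2 188.7] [-179.9    0.    97. ] gap 10.4 q [ -7.  13. 105.  -0.  62. -14.]
travel [[2, -2, 25]] 
turn [[-0.1, 0.0, -0.0]]
```

Request:
{"fn": "jog_arm", "kwargs": {
  "travel": [
    [0, -1, 5],
    [1, -2, 12],
    [2, -2, 18],
    [2, -2, 23],
    [2, -2, 25],
    [2, -2, 25],
    [2, -2, 25]
  ],
  "turn": [
    [0, 0, 0],
    [0, 0, 0],
    [0, 0, 0],
    [0, 0, 0],
    [0, 0, 0],
    [0, 0, 0],
    [0, 0, 0]
  ],
  "hand": [5, 5, 5, 5, 5, 5, 5]
}}

```text
time: 34.92
tcp_pos: [0.4703, 0.0091, 0.1634]
orientation: [-179.9, -0.0, 97.0]
ft_force: [-0.2, -1.2, -2.8]
finger_gap: 0.13
grasp_force: 59.4
```

```bash
python3 pour.py 69.8 7 20 "[(2,118),(4,118),(6,117),(8,117),(10,116),(12,116),(14,115),(16,114),(18,113),(20,112),(21,111),(22,110)]"
```

```text
t 34.92 at [470.3   9.1 163.4] [-179.9   -0.    97. ] gap 11.1 q [ -7.  15. 107.  -0.  59. -14.]
travel [[0, 2, -3], [0, 4, -6], [0, 6, -7], [0, 8, -9], [0, 10, -11], [0, 12, -13], [0, 14, -14], [0, 16, -15], [0, 19, -16], [0, 21, -17], [0, 22, -17], [0, 23, -17]] 
turn [[1.9, -0.0, -0.0], [3.9, -0.0, -0.0], [5.9, -0.0, -0.0], [7.9, -0.0, -0.0], [9.9, -0.0, -0.0], [11.9, -0.0, -0.0], [13.9, -0.0, -0.0], [15.9, -0.0, -0.0], [17.9, -0.0, -0.0], [19.9, -0.0, -0.0], [20.9, -0.0, -0.0], [21.9, -0.0, -0.0]]
```

Request:
{"fn": "jog_arm", "kwargs": {
  "travel": [
    [0, 2, -3],
    [0, 4, -6],
    [0, 6, -7],
    [0, 8, -9],
    [0, 10, -11],
    [0, 12, -13],
    [0, 14, -14],
    [0, 16, -15],
    [0, 19, -16],
    [0, 21, -17],
    [0, 22, -17],
    [0, 23, -17]
  ],
  "turn": [
    [2, 0, 0],
    [4, 0, 0],
    [6, 0, 0],
    [8, 0, 0],
    [10, 0, 0],
    [12, 0, 0],
    [14, 0, 0],
    [16, 0, 0],
    [18, 0, 0],
    [20, 0, 0],
    [21, 0, 0],
    [22, 0, 0]
  ],
  "hand": [5, 5, 5, 5, 5, 5, 5, 5, 5, 5, 5, 5]
}}

```text
time: 35.92
tcp_pos: [0.494, 0.012, 0.1805]
orientation: [-157.9, 0.0, 97.0]
ft_force: [-0.6, 0.2, -3.2]
finger_gap: 0.127
grasp_force: 59.6
```

```bash
python3 pour.py 69.8 7 20 "[(23.5,109),(25,109),(26.5,108),(28,108),(29.5,108),(31,107),(32.5,107),(34,107),(36,107),(38,107),(40,107),(42,107)]"
```

```text
t 35.92 at [494.   12.  180.5] [-157.9    0.    97. ] gap 10.8 q [ -4.  28.  87.  -4.  87. -10.]
travel [[0, 1, -1], [0, 2, -3], [0, 4, -4], [0, 6, -6], [0, 7, -7], [0, 9, -8], [0, 10, -10], [0, 12, -12], [0, 14, -14], [0, 16, -16], [0, 19, -18], [0, 21, -20]] 
turn [[1.4, 0.0, -0.0], [2.9, 0.0, -0.0], [4.4, 0.0, -0.0], [5.9, 0.0, -0.0], [7.4, 0.0, -0.0], [8.9, 0.0, -0.0], [10.4, 0.0, -0.0], [11.9, 0.0, -0.0], [13.9, 0.0, -0.0], [15.9, 0.0, -0.0], [17.9, 0.0, -0.0], [19.9, 0.0, -0.0]]
```

Request:
{"fn": "jog_arm", "kwargs": {
  "travel": [
    [0, 1, -1],
    [0, 2, -3],
    [0, 4, -4],
    [0, 6, -6],
    [0, 7, -7],
    [0, 9, -8],
    [0, 10, -10],
    [0, 12, -12],
    [0, 14, -14],
    [0, 16, -16],
    [0, 19, -18],
    [0, 21, -20]
  ],
  "turn": [
    [1.5, 0, 0],
    [3, 0, 0],
    [4.5, 0, 0],
    [6, 0, 0],
    [7.5, 0, 0],
    [9, 0, 0],
    [10.5, 0, 0],
    [12, 0, 0],
    [14, 0, 0],
    [16, 0, 0],
    [18, 0, 0],
    [20, 0, 0]
  ],
  "hand": [5, 5, 5, 5, 5, 5, 5, 5, 5, 5, 5, 5]
}}

```text
time: 36.92
tcp_pos: [0.5206, 0.0153, 0.1913]
orientation: [-137.9, 0.0, 97.0]
ft_force: [0.2, -0.4, -1.8]
finger_gap: 0.126
grasp_force: 59.7
```

Request:
{"fn": "jog_arm", "kwargs": {
  "travel": [
    [0, 2, -3],
    [0, 3, -5],
    [0, 5, -8],
    [0, 7, -10],
    [0, 7, -10],
    [0, 7, -10],
    [0, 7, -10],
    [0, 7, -10],
    [0, 7, -10],
    [0, 7, -10]
  ],
  "turn": [
    [2, 0, 0],
    [4, 0, 0],
    [6, 0, 0],
    [8, 0, 0],
    [8, 0, 0],
    [8, 0, 0],
    [8, 0, 0],
    [8, 0, 0],
    [8, 0, 0],
    [8, 0, 0]
  ],
  "hand": [5, 5, 5, 5, 5, 5, 5, 5, 5, 5]
}}

```text
time: 37.75
tcp_pos: [0.5317, 0.0167, 0.1945]
orientation: [-130.0, 0.0, 97.0]
ft_force: [0.2, 0.5, -3.0]
finger_gap: 0.129
grasp_force: 59.7
```

```bash
python3 pour.py 69.8 7 20 "[(45,109),(40,111),(35,113),(30,115),(25,118),(20,122),(15,127),(10,132),(5,137),(0,142),(0,145)]"
```

```text
t 37.75 at [531.7  16.7 194.5] [-130.    0.   97.] gap 11.0 q [ -1.  47.  63.  -7. 120.  -9.]
travel [[0, -4, 5], [0, -9, 11], [0, -13, 17], [0, -16, 23], [0, -20, 29], [0, -23, 34], [0, -27, 38], [0, -30, 43], [0, -32, 47], [0, -34, 51], [0, -36, 49]] 
turn [[-5.0, -0.0, -0.0], [-10.0, -0.0, -0.0], [-15.0, -0.0, -0.0], [-20.0, -0.0, -0.0], [-25.0, -0.0, -0.0], [-30.0, -0.0, -0.0], [-35.0, -0.0, -0.0], [-40.0, -0.0, -0.0], [-45.0, -0.0, -0.0], [-50.0, -0.0, -0.0], [-50.0, -0.0, -0.0]]
```

Request:
{"fn": "jog_arm", "kwargs": {
  "travel": [
    [0, -4, 5],
    [0, -9, 11],
    [0, -13, 17],
    [0, -16, 23],
    [0, -20, 29],
    [0, -23, 34],
    [0, -27, 38],
    [0, -30, 43],
    [0, -32, 47],
    [0, -34, 51],
    [0, -36, 49],
    [0, -36, 49]
  ],
  "turn": [
    [-5, 0, 0],
    [-10, 0, 0],
    [-15, 0, 0],
    [-20, 0, 0],
    [-25, 0, 0],
    [-30, 0, 0],
    [-35, 0, 0],
    [-40, 0, 0],
    [-45, 0, 0],
    [-50, 0, 0],
    [-50, 0, 0],
    [-50, 0, 0]
  ],
  "hand": [5, 5, 5, 5, 5, 5, 5, 5, 5, 5, 5, 5]
}}

```text
time: 38.75
tcp_pos: [0.4697, 0.0093, 0.191]
orientation: [-179.8, 0.0, 96.9]
ft_force: [1.0, -0.1, -2.7]
finger_gap: 0.132
grasp_force: 59.8
```

```bash
python3 -c "
from h import *
go((642,-226,190,101),(642,-226,71,101))
c=snap('side');cv2.imwrite('pics/s4c.png',cv2.resize(c['color'][130:290,150:350],(750,600)))"
```

```text
t 38.75 at [469.7   9.3 191. ] [-179.8    0.    96.9] gap 11.2 q [ -7.  13. 105.  -0.  63. -14.]
travel [[-254, 143, 0], [-254, 143, 119]] 
turn [[-0.2, -0.0, -4.1], [-0.2, -0.0, -4.1]]
```

View pics/s4c.png

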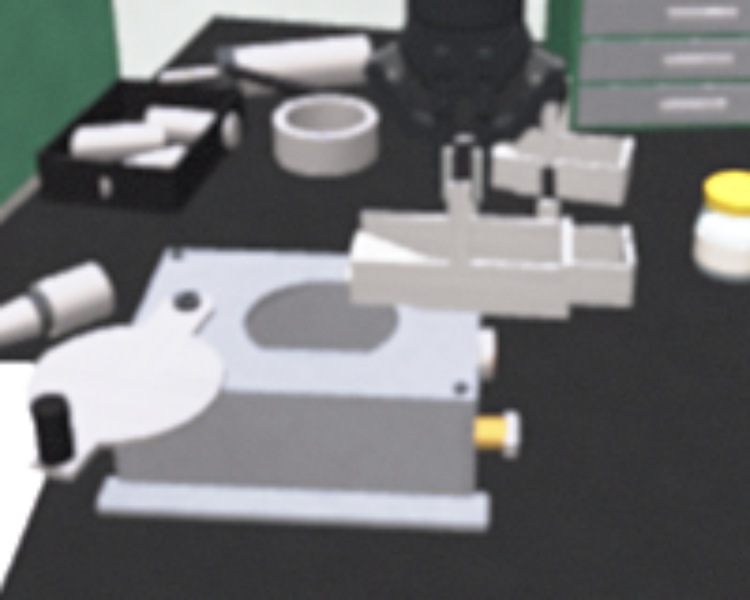

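The pan in the gripper at (465,255) is empty, no balls lie on the deck, and pan B behind it at (600,260) also looks empty. Returning pan A.

Request:
{"fn": "jog_arm", "kwargs": {
  "travel": [
    [-15, 8, 0],
    [-42, 24, 0],
    [-74, 42, 0],
    [-106, 60, 0],
    [-138, 78, 0],
    [-170, 96, 0],
    [-200, 113, 0],
    [-225, 127, 0],
    [-244, 137, 0],
    [-254, 143, 0],
    [-254, 143, 0],
    [-254, 143, 0]
  ],
  "turn": [
    [0, 0, 0],
    [0, 0, -1],
    [0, 0, -2],
    [0, 0, -3],
    [0, 0, -4],
    [0, 0, -4],
    [0, 0, -4],
    [0, 0, -4],
    [0, 0, -4],
    [0, 0, -4],
    [0, 0, -4],
    [0, 0, -4]
  ],
  "hand": [5, 5, 5, 5, 5, 5, 5, 5, 5, 5, 5, 5]
}}

```text
time: 39.8
tcp_pos: [0.6449, -0.2253, 0.189]
orientation: [-179.8, -0.1, 101.0]
ft_force: [-0.1, 0.1, -2.4]
finger_gap: 0.125
grasp_force: 59.8
```

```bash
python3 -c "
from h import *
go((642,-226,71,101))"
```

```text
t 39.8 at [ 644.9 -225.3  189. ] [-1.798e+02 -1.000e-01  1.010e+02] gap 10.6 q [-25.  29.  78.  -0.  73. -36.]
travel [[0, -3, 118]] 
turn [[-0.2, -0.1, -0.0]]
```

Request:
{"fn": "jog_arm", "kwargs": {
  "travel": [
    [0, 0, 20],
    [0, -1, 45],
    [0, -2, 70],
    [0, -3, 90],
    [0, -3, 103],
    [0, -3, 110],
    [0, -3, 115],
    [0, -3, 118],
    [0, -3, 119],
    [0, -3, 119],
    [0, -3, 119]
  ],
  "turn": [
    [0, 0, 0],
    [0, 0, 0],
    [0, 0, 0],
    [0, 0, 0],
    [0, 0, 0],
    [0, 0, 0],
    [0, 0, 0],
    [0, 0, 0],
    [0, 0, 0],
    [0, 0, 0],
    [0, 0, 0]
  ],
  "hand": [5, 5, 5, 5, 5, 5, 5, 5, 5, 5, 5]
}}

```text
time: 40.72
tcp_pos: [0.6419, -0.2263, 0.0719]
orientation: [-180.0, 0.1, 101.0]
ft_force: [-0.4, 0.4, -2.6]
finger_gap: 0.128
grasp_force: 59.6
```

Request:
{"fn": "jog_arm", "kwargs": {
  "travel": [
    [0, 0, 0],
    [0, 0, 0],
    [0, 0, 0],
    [0, 0, -10],
    [0, 0, -40],
    [0, 0, -80],
    [0, 0, -120],
    [0, 0, -140],
    [0, 0, -140]
  ],
  "turn": [
    [0, 0, 0],
    [0, 0, 0],
    [0, 0, 0],
    [0, 0, 0],
    [0, 0, 0],
    [0, 0, 0],
    [0, 0, 0],
    [0, 0, 0],
    [0, 0, 0]
  ],
  "hand": [30, 50, 50, 50, 50, 50, 50, 50, 50]
}}

```text
time: 41.47
tcp_pos: [0.6451, -0.2276, 0.2188]
orientation: [179.5, 0.4, 101.0]
ft_force: [0.4, -0.8, 1.2]
finger_gap: 0.501
grasp_force: 0.0
```

```bash
python3 -c "
from h import *
go((673,214,235,87))"
```

```text
t 41.47 at [ 645.1 -227.6  218.8] [179.5   0.4 101. ] gap 42.6 q [-25.  28.  77.  -0.  75. -36.]
travel [[428, 112, -18]] 
turn [[0.5, 0.4, 14.0]]
```

```bash
python3 -c "
from h import *
t=snap('top');cv2.imwrite('pics/t5.png',cv2.resize(t['color'][100:270,60:430],(800,368),interpolation=cv2.INTER_CUBIC))
P=pts(t);z=P[...,2];ok=t['depth']>.3;v,u=np.mgrid[:384,:512]
m=ok&(z>.128)&(z<.145)&(u>120)&(u<190)&(v>100)&(v<160)
print('knob',P[m].mean(0),m.sum())
"
```

```text
knob [0.67240173 0.21425028 0.13566509] 77
```

View pics/t5.png

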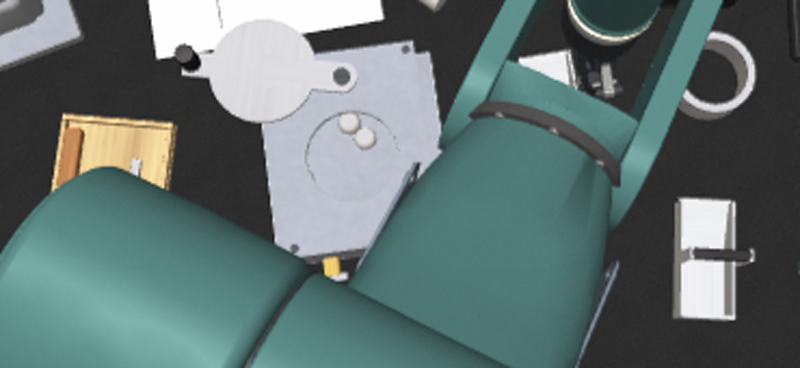

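Request:
{"fn": "jog_arm", "kwargs": {
  "travel": [
    [38, 10, -18],
    [76, 20, -18],
    [114, 30, -18],
    [152, 40, -18],
    [190, 50, -18],
    [228, 60, -18],
    [266, 70, -18],
    [304, 80, -18],
    [342, 90, -18],
    [380, 100, -18],
    [410, 108, -18],
    [428, 112, -18]
  ],
  "turn": [
    [0, 0, 1],
    [0, 0, 2],
    [0, 0, 3],
    [0, 0, 4],
    [0, 0, 5],
    [0, 0, 6],
    [0, 0, 7],
    [0, 0, 8],
    [0, 0, 9],
    [0, 0, 11],
    [0, 0, 13],
    [0, 0, 14]
  ],
  "hand": [55, 55, 55, 55, 55, 55, 55, 55, 55, 55, 55, 55],
  "newtons": 20
}}

```text
time: 42.52
tcp_pos: [0.6687, 0.2193, 0.227]
orientation: [-179.7, -0.0, 87.0]
ft_force: [0.5, -0.5, -0.4]
finger_gap: 0.548
grasp_force: 0.0
```

```bash
python3 -c "
from h import *
go((672,214,107,86))"
```

```text
t 42.52 at [668.7 219.3 227. ] [-179.7   -0.    87. ] gap 46.6 q [12. 29. 72.  0. 78. 15.]
travel [[-5, 4, 120]] 
turn [[-0.3, -0.0, 1.0]]
```

The view shows two balls in the port at (348,122) and (364,138). The third is probably hidden under the deck. The tools are in the tray. I'll check pans A and B by depth before shutting.

```bash
python3 -c "
from h import *
t=snap('top');c=t['color']
a=cv2.resize(c[115:260,285:425],(430,446),interpolation=cv2.INTER_CUBIC);b=cv2.resize(c[135:215,180:245],(362,446),interpolation=cv2.INTER_CUBIC)
cv2.imwrite('pics/t6.png',np.hstack([a,b]))
print(pts(t)[162:184:3,205:241:3,2].round(3))
"
```

```text
[[0.005 0.006 0.004 0.005 0.01  0.006 0.01  0.03  0.036 0.032 0.004 0.006]
 [0.011 0.01  0.012 0.012 0.006 0.003 0.006 0.031 0.035 0.032 0.008 0.005]
 [0.    0.007 0.007 0.008 0.003 0.009 0.008 0.019 0.027 0.005 0.007 0.007]
 [0.007 0.01  0.008 0.007 0.009 0.011 0.01  0.008 0.008 0.006 0.006 0.001]
 [0.007 0.007 0.009 0.012 0.005 0.008 0.003 0.008 0.011 0.008 0.005 0.008]
 [0.007 0.005 0.005 0.008 0.005 0.001 0.006 0.006 0.004 0.008 0.009 0.004]
 [0.008 0.009 0.006 0.008 0.006 0.007 0.009 0.009 0.006 0.006 0.01  0.008]
 [0.006 0.004 0.008 0.008 0.009 0.006 0.01  0.    0.013 0.006 0.007 0.004]]
```

View pics/t6.png

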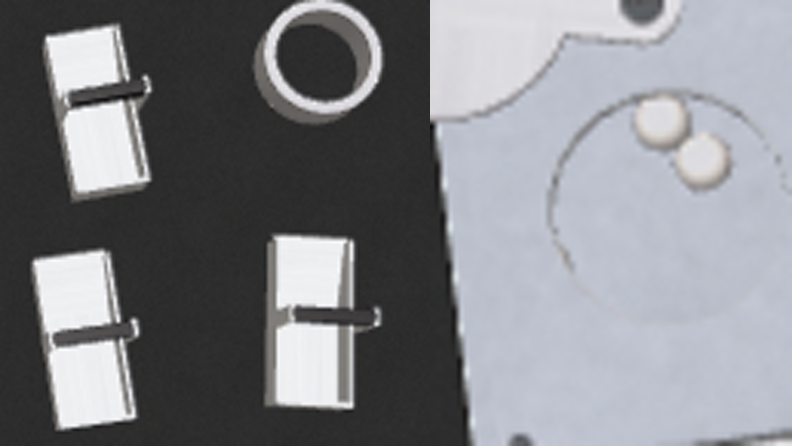

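All three pans are empty and upright, and the balls lie inside the magazine. Gripping the knob.

Request:
{"fn": "jog_arm", "kwargs": {
  "travel": [
    [-3, 2, 15],
    [-5, 4, 35],
    [-5, 4, 70],
    [-5, 4, 100],
    [-5, 4, 118],
    [-5, 4, 119],
    [-5, 4, 119],
    [-5, 4, 119],
    [-5, 4, 119],
    [-5, 4, 119],
    [-5, 4, 119],
    [-5, 4, 119]
  ],
  "turn": [
    [0, 0, 1],
    [0, 0, 1],
    [0, 0, 1],
    [0, 0, 1],
    [0, 0, 1],
    [0, 0, 1],
    [0, 0, 1],
    [0, 0, 1],
    [0, 0, 1],
    [0, 0, 1],
    [0, 0, 1],
    [0, 0, 1]
  ],
  "hand": [55, 55, 55, 55, 55, 55, 55, 40, 30, 20, 20, 20],
  "newtons": 20
}}

```text
time: 43.57
tcp_pos: [0.6746, 0.2105, 0.1116]
orientation: [179.9, -0.0, 86.0]
ft_force: [-0.8, -0.9, 6.2]
finger_gap: 0.272
grasp_force: 20.3
```

```bash
cat > arc.py <<'E'
from h import *
import sys
s=get_state();p=s['tcp_pos']*1000
P=np.array([660.1,35.3]);v=p[:2]-P
print(np.hypot(*v),s['ft_force'],'theta',(9.1-np.degrees(np.arctan2(-v[1],-v[0])))%360)
def arc(a):
    w=R.from_euler('z',a,degrees=True).apply([*v,0])[:2]+P
    return (*w,p[2],s['orientation'][2]+a)
go(*[arc(a) for a in eval(sys.argv[1])])
E
python3 arc.py "range(5,61,5)"
```

```text
175.74823560485163 [-0.77832122 -0.93280143  6.2362847 ] theta 103.82058140439091
t 43.57 at [674.6 210.5 111.6] [179.9  -0.   86. ] gap 23.1 q [12. 35. 79. -0. 66. 16.]
travel [[0, -15, 0], [-2, -31, 0], [-5, -46, 0], [-10, -60, 0], [-16, -74, 0], [-22, -88, 0], [-31, -101, 0], [-40, -113, 0], [-50, -125, 0], [-61, -135, 0], [-73, -145, 0], [-86, -153, 0]] 
turn [[0.1, -0.0, -5.0], [0.1, -0.0, -10.0], [0.1, -0.0, -15.0], [0.1, -0.0, -20.0], [0.1, -0.0, -25.0], [0.1, -0.0, -30.0], [0.1, 0.0, -35.0], [0.1, 0.0, -40.0], [0.1, 0.0, -45.0], [0.1, 0.0, -50.0], [0.1, 0.0, -55.0], [0.1, 0.0, -60.0]]
```

Request:
{"fn": "jog_arm", "kwargs": {
  "travel": [
    [0, -15, 0],
    [-2, -31, 0],
    [-5, -46, 0],
    [-10, -60, 0],
    [-16, -74, 0],
    [-22, -88, 0],
    [-31, -101, 0],
    [-40, -113, 0],
    [-50, -125, 0],
    [-61, -135, 0],
    [-73, -145, 0],
    [-86, -153, 0]
  ],
  "turn": [
    [0, 0, -5],
    [0, 0, -10],
    [0, 0, -15],
    [0, 0, -20],
    [0, 0, -25],
    [0, 0, -30],
    [0, 0, -35],
    [0, 0, -40],
    [0, 0, -45],
    [0, 0, -50],
    [0, 0, -55],
    [0, 0, -60]
  ],
  "hand": [20, 20, 20, 20, 20, 20, 20, 20, 20, 20, 20, 20]
}}

```text
time: 44.57
tcp_pos: [0.5159, 0.1356, 0.1116]
orientation: [179.9, 0.1, 146.2]
ft_force: [-0.2, 2.0, 5.9]
finger_gap: 0.268
grasp_force: 21.2
```

```bash
python3 arc.py "range(4,45,4)"
```

```text
175.67426068837452 [-0.16993142  1.95832259  5.94127155] theta 43.93359168819828
t 44.57 at [515.9 135.6 111.6] [1.799e+02 1.000e-01 1.462e+02] gap 22.8 q [  7.  23. 102.   0.  54. -49.]
travel [[0, -12, 0], [-1, -24, 0], [-3, -37, 0], [-6, -49, 0], [-9, -60, 0], [-14, -72, 0], [-19, -83, 0], [-25, -94, 0], [-32, -104, 0], [-39, -114, 0], [-47, -123, 0]] 
turn [[0.1, 0.1, -4.0], [0.1, 0.1, -8.0], [0.1, 0.1, -12.0], [0.1, 0.1, -16.0], [0.1, 0.1, -20.0], [0.1, 0.1, -24.0], [0.1, 0.1, -28.0], [0.1, 0.1, -32.0], [0.1, 0.1, -36.0], [0.1, 0.1, -40.0], [0.1, 0.1, -44.0]]
```

Request:
{"fn": "jog_arm", "kwargs": {
  "travel": [
    [0, -12, 0],
    [-1, -24, 0],
    [-3, -37, 0],
    [-6, -49, 0],
    [-9, -60, 0],
    [-14, -72, 0],
    [-19, -83, 0],
    [-25, -94, 0],
    [-32, -104, 0],
    [-39, -114, 0],
    [-39, -114, 0]
  ],
  "turn": [
    [0, 0, -4],
    [0, 0, -8],
    [0, 0, -12],
    [0, 0, -16],
    [0, 0, -20],
    [0, 0, -24],
    [0, 0, -28],
    [0, 0, -32],
    [0, 0, -36],
    [0, 0, -40],
    [0, 0, -40]
  ],
  "hand": [20, 20, 20, 20, 20, 20, 20, 20, 20, 20, 20]
}}

```text
time: 45.48
tcp_pos: [0.486, 0.0174, 0.1116]
orientation: [-179.9, 0.2, -173.9]
ft_force: [2.7, 0.8, 6.5]
finger_gap: 0.27
grasp_force: 21.3
```

Request:
{"fn": "jog_arm", "kwargs": {
  "travel": [
    [0, -3, 0],
    [0, -5, 0],
    [0, -7, 0],
    [0, -7, 0]
  ],
  "turn": [
    [0, 0, -1],
    [0, 0, -1],
    [0, 0, -2],
    [0, 0, -2]
  ],
  "hand": [20, 20, 20, 20]
}}

```text
time: 45.82
tcp_pos: [0.4866, 0.0121, 0.1116]
orientation: [-179.9, 0.2, -172.1]
ft_force: [2.3, 0.7, 6.9]
finger_gap: 0.274
grasp_force: 21.3
```

```bash
python3 arc.py "range(1,5)"
```

```text
175.07640774469508 [2.31443971 0.68824601 6.90350448] theta 1.4865594909100146
t 45.82 at [486.6  12.1 111.6] [-179.9    0.2 -172.1] gap 23.3 q [  -7.   20.  108.   -0.   52. -105.]
travel [[0, -3, 0], [0, -6, 0], [0, -9, 0], [0, -12, 0]] 
turn [[-0.1, 0.2, -1.0], [-0.1, 0.2, -2.0], [-0.1, 0.2, -3.0], [-0.1, 0.2, -4.0]]
```

Request:
{"fn": "jog_arm", "kwargs": {
  "travel": [
    [0, -1, 0],
    [0, -2, 0],
    [0, -3, 0],
    [0, -3, 0]
  ],
  "turn": [
    [0, 0, -1],
    [0, 0, -1],
    [0, 0, -1],
    [0, 0, -1]
  ],
  "hand": [20, 20, 20, 20]
}}

```text
time: 46.15
tcp_pos: [0.487, 0.0093, 0.1115]
orientation: [-180.0, 0.2, -171.2]
ft_force: [1.8, 1.3, 7.2]
finger_gap: 0.274
grasp_force: 21.3
```

Request:
{"fn": "jog_arm", "kwargs": {
  "travel": [
    [0, -1, 0],
    [0, -2, 0],
    [0, -2, 0]
  ],
  "turn": [
    [0, 0, 0],
    [0, 0, 0],
    [0, 0, 0]
  ],
  "hand": [20, 20, 20]
}}

```text
time: 46.4
tcp_pos: [0.487, 0.0089, 0.1115]
orientation: [179.9, 0.2, -171.2]
ft_force: [2.0, 8.1, 8.6]
finger_gap: 0.277
grasp_force: 21.5
```

The force rises to 8 N at the stop, so the cover is shut. Releasing.

Request:
{"fn": "jog_arm", "kwargs": {
  "travel": [
    [0, 2, 0],
    [0, 2, 0],
    [0, 2, 0],
    [0, 2, 0],
    [0, 2, -10],
    [0, 2, -40],
    [0, 2, -80],
    [0, 2, -100],
    [0, 2, -100]
  ],
  "turn": [
    [0, 0, 0],
    [0, 0, 0],
    [0, 0, 0],
    [0, 0, 0],
    [0, 0, 0],
    [0, 0, 0],
    [0, 0, 0],
    [0, 0, 0],
    [0, 0, 0]
  ],
  "hand": [40, 55, 55, 55, 55, 55, 55, 55, 55]
}}

```text
time: 47.15
tcp_pos: [0.4881, 0.0085, 0.2154]
orientation: [-179.8, 0.4, -171.1]
ft_force: [0.4, 1.2, -0.0]
finger_gap: 0.552
grasp_force: 0.0
```

Request:
{"fn": "jog_arm", "kwargs": {
  "travel": [
    [0, -30, 0],
    [0, -60, 0],
    [0, -90, 0],
    [0, -120, 0],
    [0, -150, 0],
    [0, -180, 0],
    [0, -210, 0],
    [0, -210, 0]
  ],
  "turn": [
    [0, 0, 0],
    [0, 0, 0],
    [0, 0, 0],
    [0, 0, 0],
    [0, 0, 0],
    [0, 0, 0],
    [0, 0, 0],
    [0, 0, 0]
  ],
  "hand": [55, 55, 55, 55, 55, 55, 55, 55]
}}

```text
time: 47.82
tcp_pos: [0.5185, -0.2038, 0.21]
orientation: [-179.8, -0.1, -171.2]
ft_force: [0.3, -0.7, 0.5]
finger_gap: 0.549
grasp_force: 0.0
```

```bash
python3 -c "
from h import *
t=snap('top')
cv2.imwrite('pics/t7.png',cv2.resize(t['color'][60:300,50:430],(800,505),interpolation=cv2.INTER_CUBIC))
P=pts(t);z=P[...,2];ok=t['depth']>.3;v,u=np.mgrid[:384,:512]
m=ok&(z>.13)&(z<.145)&(u>190)&(u<260)&(v>190)&(v<220)
k=P[m].mean(0)*1000;print('knob',k,m.sum(),9.1-np.degrees(np.arctan2(35.3-k[1],660.1-k[0])))
"
```

```text
knob [482.50955251   7.58673979 136.10375242] 77 0.23044193442732208
```

View pics/t7.png

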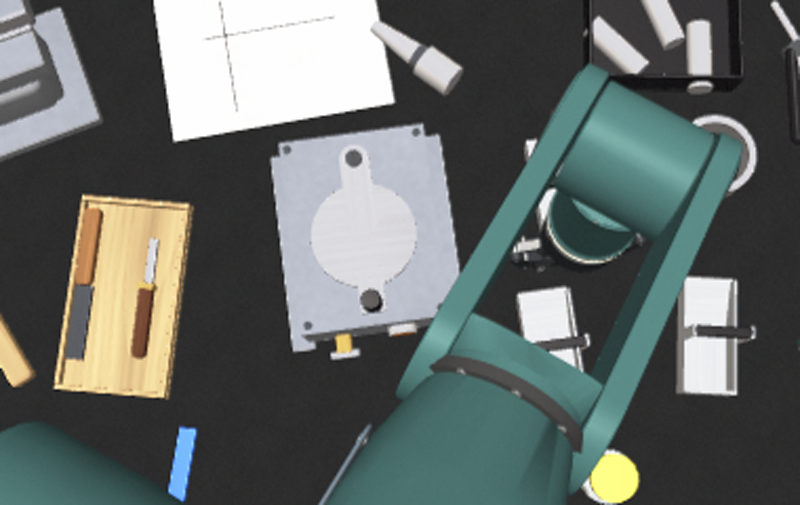

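The cover is shut (about 0.2° off the stop), both tools are in the tray, and the pans are back on the bench. One last check of the tool heights before handing in.

```bash
python3 -c "
from h import *
t=snap('top');P=pts(t);
for (a,b) in ((90,230),(88,265),(80,310),(76,350),(145,300),(141,345),(152,250)):
    print((a,b),P[int(60+b*240/505),int(50+a*380/800)].round(3))
"
```

```text
(90, 230) [0.581 0.377 0.025]
(88, 265) [0.537 0.377 0.024]
(80, 310) [0.48  0.386 0.008]
(76, 350) [0.428 0.385 0.014]
(145, 300) [0.493 0.301 0.024]
(141, 345) [0.437 0.303 0.023]
(152, 250) [0.56  0.298 0.014]
```

```bash
python3 -c "
from bench import *
print(finish_job())"
```

```text
the job is handed in; nothing more can be done
None
```

The job is done and handed in: both tools are flat in the tray (the file drifted about 2 cm but stayed inside), the three pans are empty and upright, and the cover is shut. I saw two of the three balls through the open port, so the third is presumed under the deck.

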